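# Fit the dividers and load the sawn blanks

### The job

Get the shipping tray ready and fill it: first take the leftover offcut out of the tray and put it in the scrap bin, then slide the three divider plates that fit the tray down its guides until each is fully home, leaving the two wrong-width plates standing in the rack. Then stand every cut blank upright on the floor of the tray, no more than one to a compartment, and do not disturb the tools and other things lying about.

Things in the scene. Friction and masses are not known exactly. Their poses are not given: they have to be found in the camera images.
- crate: Shipping tray: open wooden box fixed to the bench, 160 mm along x, 304 along y, 64 high, origin under its centre; walls 12, floor 8 thick. Three pairs of aluminium guides on the long inner walls (x = +-68 mm) at y = -70, 0, 70; with plates in them there are four compartments, with middles at y = -105, -35, 35, 105, each about 65 mm along y and 136 along x (116 between ribs).
- guide0 (a point): Point on the tray floor, midway between the facing slots of the guide pair at y = -70 mm; axes as the tray. A plate fully home has its origin here. Slots 8 mm wide; ribs stand 10 mm out from the wall and 46 mm above the floor; flared mouths above, up to 58 mm over the floor, some 20 mm wide.
- guide1 (a point): Point on the tray floor, midway between the facing slots of the guide pair at y = 0 mm; axes as the tray. A plate fully home has its origin here. Slots 8 mm wide; ribs stand 10 mm out from the wall and 46 mm above the floor; flared mouths above, up to 58 mm over the floor, some 20 mm wide.
- guide2 (a point): Point on the tray floor, midway between the facing slots of the guide pair at y = 70 mm; axes as the tray. A plate fully home has its origin here. Slots 8 mm wide; ribs stand 10 mm out from the wall and 46 mm above the floor; flared mouths above, up to 58 mm over the floor, some 20 mm wide.
- rack: Grey rack fixed to the bench left or right of the tray, 290 mm along x, 176 along y, origin under its centre; plywood combs 42 mm high on both sides, 112 mm apart. Five slots 7.5 mm wide at x = -108, -54, 0, 54, 108 mm each hold one plate standing upright across the rack (plate x along rack y), lower edge 8 mm above the bench; their order varies.
- plate1: Divider plate, bare aluminium: 130 mm wide along its x, 5 mm thick along y, 46 mm high; on the middle of its top edge a dark steel grip block, 50 mm along x, 12 mm thick along y, from 46 to 76 mm above the lower edge. 0.2 kg. Origin mid lower edge, z up; both faces alike. One of the three of the width that fits the tray's guides.
- plate2: Divider plate, bare aluminium: 130 mm wide along its x, 5 mm thick along y, 46 mm high; on the middle of its top edge a dark steel grip block, 50 mm along x, 12 mm thick along y, from 46 to 76 mm above the lower edge. 0.2 kg. Origin mid lower edge, z up; both faces alike. One of the three of the width that fits the tray's guides.
- plate3: Divider plate, bare aluminium: 130 mm wide along its x, 5 mm thick along y, 46 mm high; on the middle of its top edge a dark steel grip block, 50 mm along x, 12 mm thick along y, from 46 to 76 mm above the lower edge. 0.2 kg. Origin mid lower edge, z up; both faces alike. One of the three of the width that fits the tray's guides.
- plate_narrow: Divider plate, bare aluminium: 112 mm wide along its x, 5 mm thick along y, 46 mm high; on the middle of its top edge a dark steel grip block, 50 mm along x, 12 mm thick along y, from 46 to 76 mm above the lower edge. 0.2 kg. Origin mid lower edge, z up; both faces alike. Look-alike, too narrow for the guides.
- plate_wide: Divider plate, bare aluminium: 148 mm wide along its x, 5 mm thick along y, 46 mm high; on the middle of its top edge a dark steel grip block, 50 mm along x, 12 mm thick along y, from 46 to 76 mm above the lower edge. 0.2 kg. Origin mid lower edge, z up; both faces alike. Look-alike, too wide for the tray.
- side: Cardboard sheet on the bench on the other side of the tray from the rack, 210 by 220 mm, with the grey scrap bin fixed beside it on the robot's side; its origin lies on the bench, the bin's centre at x = -145 mm, y = 0 in its frame. The cut blanks stand on the sheet.
- bin_in (a point): Centre of the scrap bin's inner floor, 4 mm above the bench. The bin is an open sheet-metal box 130 by 130 mm outside (axes as side), walls 4 mm, 50 mm high.
- blank1: Cut steel blank, an upright round bar 50 mm in diameter and 54 mm high, brown mill skin and bright sawn ends, 0.8 kg, (origin at the centre of its underside, z up). Two to four are present, on the sheet.
- blank2: Cut steel blank, an upright round bar 50 mm in diameter and 54 mm high, brown mill skin and bright sawn ends, 0.8 kg, (origin at the centre of its underside, z up). Two to four are present, on the sheet.
- blank3: Cut steel blank, an upright round bar 50 mm in diameter and 54 mm high, brown mill skin and bright sawn ends, 0.8 kg, (origin at the centre of its underside, z up). Two to four are present, on the sheet.
- blank4: Cut steel blank, an upright round bar 50 mm in diameter and 54 mm high, brown mill skin and bright sawn ends, 0.8 kg, (origin at the centre of its underside, z up). Two to four are present, on the sheet.
- offcut: Leftover steel offcut, 50 mm in diameter, 34 mm high, 0.52 kg (origin at the centre of its underside, z up); it stands on the tray's floor at the start.
- hammer: Hammer lying beyond the tray; bystander.
- wrench: Wrench lying between the robot and the tray, under 20 mm high; bystander.
- can: Blue can 66 mm in diameter, 150 mm high, beyond the tray; bystander.
- collar: Steel collar 70 mm in diameter, 30 mm high, beyond the tray; bystander.
Mind the look-alikes: they are no part of the job. Leave any orange or red look-alike of the plate2 alone.

How it is judged:
On the way, in this order (a step that is already met when the one before it is completed fails the run):
1. the offcut is in the scrap bin (horizontal distance between offcut and bin_in below 0.06 m and z of offcut in the frame of bin_in between -0.005 and 0.04 m), for 0.2 s.
2. the three fitting plates are fully home in the tray's guides (((horizontal distance between plate1 and guide0 below 0.007 m and z of plate1 in the frame of guide0 below 0.004 m and angle between the y axis of plate1 and the y axis of crate, either way round below 0.07 rad and angle between plate1's own z axis and vertical below 0.08 rad) or (horizontal distance between plate1 and guide1 below 0.007 m and z of plate1 in the frame of guide1 below 0.004 m and angle between the y axis of plate1 and the y axis of crate, either way round below 0.07 rad and angle between plate1's own z axis and vertical below 0.08 rad) or (horizontal distance between plate1 and guide2 below 0.007 m and z of plate1 in the frame of guide2 below 0.004 m and angle between the y axis of plate1 and the y axis of crate, either way round below 0.07 rad and angle between plate1's own z axis and vertical below 0.08 rad)) and ((horizontal distance between plate2 and guide0 below 0.007 m and z of plate2 in the frame of guide0 below 0.004 m and angle between the y axis of plate2 and the y axis of crate, either way round below 0.07 rad and angle between plate2's own z axis and vertical below 0.08 rad) or (horizontal distance between plate2 and guide1 below 0.007 m and z of plate2 in the frame of guide1 below 0.004 m and angle between the y axis of plate2 and the y axis of crate, either way round below 0.07 rad and angle between plate2's own z axis and vertical below 0.08 rad) or (horizontal distance between plate2 and guide2 below 0.007 m and z of plate2 in the frame of guide2 below 0.004 m and angle between the y axis of plate2 and the y axis of crate, either way round below 0.07 rad and angle between plate2's own z axis and vertical below 0.08 rad)) and ((horizontal distance between plate3 and guide0 below 0.007 m and z of plate3 in the frame of guide0 below 0.004 m and angle between the y axis of plate3 and the y axis of crate, either way round below 0.07 rad and angle between plate3's own z axis and vertical below 0.08 rad) or (horizontal distance between plate3 and guide1 below 0.007 m and z of plate3 in the frame of guide1 below 0.004 m and angle between the y axis of plate3 and the y axis of crate, either way round below 0.07 rad and angle between plate3's own z axis and vertical below 0.08 rad) or (horizontal distance between plate3 and guide2 below 0.007 m and z of plate3 in the frame of guide2 below 0.004 m and angle between the y axis of plate3 and the y axis of crate, either way round below 0.07 rad and angle between plate3's own z axis and vertical below 0.08 rad))), for 0.2 s.
3. every blank present stands upright on the tray's floor, each in its own compartment (x of blank1 in the frame of crate between -0.06 and 0.06 m and y of blank1 in the frame of crate between -0.136 and 0.136 m and z of each of blank1, blank2, blank3, blank4 in the frame of crate below 0.014 m and angle between each of blank1, blank2, blank3, blank4's own z axis and vertical below 0.1 rad and x of blank2 in the frame of crate between -0.06 and 0.06 m and y of blank2 in the frame of crate between -0.136 and 0.136 m and x of blank3 in the frame of crate between -0.06 and 0.06 m and y of blank3 in the frame of crate between -0.136 and 0.136 m and x of blank4 in the frame of crate between -0.06 and 0.06 m and y of blank4 in the frame of crate between -0.136 and 0.136 m and ((y of blank2 in the frame of crate below -0.07 m and y of blank1 in the frame of crate above -0.07 m) or (y of blank1 in the frame of crate below -0.07 m and y of blank2 in the frame of crate above -0.07 m) or (y of blank2 in the frame of crate below 0 m and y of blank1 in the frame of crate above 0 m) or (y of blank1 in the frame of crate below 0 m and y of blank2 in the frame of crate above 0 m) or (y of blank2 in the frame of crate below 0.07 m and y of blank1 in the frame of crate above 0.07 m) or (y of blank1 in the frame of crate below 0.07 m and y of blank2 in the frame of crate above 0.07 m)) and ((y of blank3 in the frame of crate below -0.07 m and y of blank1 in the frame of crate above -0.07 m) or (y of blank1 in the frame of crate below -0.07 m and y of blank3 in the frame of crate above -0.07 m) or (y of blank3 in the frame of crate below 0 m and y of blank1 in the frame of crate above 0 m) or (y of blank1 in the frame of crate below 0 m and y of blank3 in the frame of crate above 0 m) or (y of blank3 in the frame of crate below 0.07 m and y of blank1 in the frame of crate above 0.07 m) or (y of blank1 in the frame of crate below 0.07 m and y of blank3 in the frame of crate above 0.07 m)) and ((y of blank3 in the frame of crate below -0.07 m and y of blank2 in the frame of crate above -0.07 m) or (y of blank2 in the frame of crate below -0.07 m and y of blank3 in the frame of crate above -0.07 m) or (y of blank3 in the frame of crate below 0 m and y of blank2 in the frame of crate above 0 m) or (y of blank2 in the frame of crate below 0 m and y of blank3 in the frame of crate above 0 m) or (y of blank3 in the frame of crate below 0.07 m and y of blank2 in the frame of crate above 0.07 m) or (y of blank2 in the frame of crate below 0.07 m and y of blank3 in the frame of crate above 0.07 m)) and ((y of blank4 in the frame of crate below -0.07 m and y of blank1 in the frame of crate above -0.07 m) or (y of blank1 in the frame of crate below -0.07 m and y of blank4 in the frame of crate above -0.07 m) or (y of blank4 in the frame of crate below 0 m and y of blank1 in the frame of crate above 0 m) or (y of blank1 in the frame of crate below 0 m and y of blank4 in the frame of crate above 0 m) or (y of blank4 in the frame of crate below 0.07 m and y of blank1 in the frame of crate above 0.07 m) or (y of blank1 in the frame of crate below 0.07 m and y of blank4 in the frame of crate above 0.07 m)) and ((y of blank4 in the frame of crate below -0.07 m and y of blank2 in the frame of crate above -0.07 m) or (y of blank2 in the frame of crate below -0.07 m and y of blank4 in the frame of crate above -0.07 m) or (y of blank4 in the frame of crate below 0 m and y of blank2 in the frame of crate above 0 m) or (y of blank2 in the frame of crate below 0 m and y of blank4 in the frame of crate above 0 m) or (y of blank4 in the frame of crate below 0.07 m and y of blank2 in the frame of crate above 0.07 m) or (y of blank2 in the frame of crate below 0.07 m and y of blank4 in the frame of crate above 0.07 m)) and ((y of blank4 in the frame of crate below -0.07 m and y of blank3 in the frame of crate above -0.07 m) or (y of blank3 in the frame of crate below -0.07 m and y of blank4 in the frame of crate above -0.07 m) or (y of blank4 in the frame of crate below 0 m and y of blank3 in the frame of crate above 0 m) or (y of blank3 in the frame of crate below 0 m and y of blank4 in the frame of crate above 0 m) or (y of blank4 in the frame of crate below 0.07 m and y of blank3 in the frame of crate above 0.07 m) or (y of blank3 in the frame of crate below 0.07 m and y of blank4 in the frame of crate above 0.07 m))), for 0.2 s.
At the end, for the whole second after the job is handed in: Offcut in the bin; three 130 mm plates in guides: upright (0.08 rad), within 7 mm of the guide centre, 4 mm of the floor; all blanks upright (0.1 rad), on the tray floor within 6 mm, one per compartment; narrow and wide plates upright in the rack; all at rest (all of step 1 and all of step 2 and all of step 3 and x of plate_narrow in the frame of rack between -0.14 and 0.14 m and y of plate_narrow in the frame of rack between -0.03 and 0.03 m and z of each of plate_narrow, plate_wide in the frame of rack below 0.016 m and angle between each of plate_narrow, plate_wide's own z axis and vertical below 0.2 rad and x of plate_wide in the frame of rack between -0.14 and 0.14 m and y of plate_wide in the frame of rack between -0.03 and 0.03 m and linear speed of each of plate1, plate2, plate3, blank1, blank2, blank3, blank4, offcut below 0.02 m/s); the robot touches nothing.
It fails at once if the hammer is shifted more than 5 cm (distance of hammer from where it was at the start of the episode above 0.05 m).
It fails at once if the wrench is shifted more than 5 cm (distance of wrench from where it was at the start of the episode above 0.05 m).
It fails at once if the can is shifted more than 5 cm (distance of can from where it was at the start of the episode above 0.05 m).
It fails at once if the collar is shifted more than 5 cm (distance of collar from where it was at the start of the episode above 0.05 m).
Of blank1, blank2, blank3, blank4 only 2 to 4 are there at a start; the rules pass over those that are not, and their reading is None.
At some moment in a run one of blank1, blank2, blank3, blank4 may be knocked a few centimetres aside while the robot is not near it.
It also fails if it takes over 210 s, if anything falls off the work surface, if the arm or the gripper's body presses on something with over 40 N, if the wrist force passes 120 N, or if a joint passes its speed limit or range.

### The arm

A 6-joint arm with a two-finger parallel gripper is mounted at the origin on the work surface. World frame = base frame: x ahead of the robot, y to its left, z up, the work surface at z = 0. Lengths are in m, angles in rad, forces in N, time in s.
With the tool pointing down it reaches from about 0.425 to 0.95 m from the base axis. Payload 3.5 kg.
Tool frame: the origin (TCP) lies midway between the tips of the shut fingers; the grasp point (between the pads) lies 19 mm behind it (ctrl.pinch_z is the distance from the TCP to the grasp point, in m); z points along the fingers, y is the line along which they close (so a half turn about z gives the same grasp; the last joint's range is limited). The gripper opens to 85 mm and grips with 20 to 120 N. Pads are 22 mm wide; open, the fingers measure 114 mm over their backs; the gripper's body (76 mm by 85 mm) begins 54 mm behind the grasp point. The pads swing forward as they close: fully open they stand 13 mm farther back than shut.
Start: joints at [-1.391, 0.286, 1.577, -0, 1.279, -0.15], TCP at [0.219, -0.639, 0.231] pointing down, gripper open.
Joint ranges: [-2.77, 2.77], [-0.9, 2.22], [0.21, 2.48], [-1.53, 4.67], [0.24, 2.81], [-2.84, 2.84]. Speed limits (rad/s): [2.79, 2.79, 3.14, 3.14, 3.14, 3.14].

### API

Orientations are given as a unit quaternion [x, y, z, w].
In Python, from plant import get_state, viewer, sign_off, ctrl gives the robot as it stands. The module is installed in compiled form; this text tells all that it offers.
- The arm moves only by the shell command python3 -m handwheel 'ROWS' [FORCE]. ROWS is JSON, a list that holds one entry, the list of rows, each a list of 5 numbers: the finger opening in m, from 0 to 0.0854, then the shift along the tool's x, y, z in m, then the turn about the tool's z in degrees. In form: [[[claw, x, y, z, spin], ...]]. A call has 1 to 12 rows; each row shifts and turns the commanded pose from where the row before left it, along the tool's axes as they then stand; what a row does not reach is not made up. A row lasts 1/12 s, in which the tool goes at most 41.7 mm and 7.16 degrees, less where a joint would pass 70% of its speed; a pose out of reach is approached as far as the arm can. A call is refused whole if a number of a shift passes 0.0417 or a number of a turn 7.16, either way. A call with a gripper value outside its range is refused whole. The fingers move at their own pace and stop on an object; FORCE is the grip in N (left out, the last holds). Time passes only in rows, so rows that do not move let the fingers close. It gives the time, the measured TCP pose, the force, the opening and the grip force at its end, in the units of the state.
- get_state(): the state, without advancing time (a new reading comes with each control period).
- viewer.read_camera(name): name is "scene" or "top"; returns the picture (384x512x3 uint8, blue, green, red); there is no depth.
- viewer.camera_params(name): a dict with "fov_y" (degrees; the focal length in pixels is half the picture's height over the tangent of half this angle, whatever the lens; pixels are square), "cx", "cy" (the principal point, pixels), "xyz" and "attitude" of the camera in the world. Camera axes: x right, y up, looking along -z (the intrinsics and any distortion apply to the point x, -y, -z); pixel columns grow to the right and rows downward; lengths in m; the calibration is good to about 2 mm. A picture is of the moment at which its call begins. camera_params takes no time and is no camera call.
- sign_off(): hands the job in; it is judged then, once.
Trained networks look in the newest picture that a camera, given by its name, has taken for a name from the list of things; names that differ only in an ending like _2 or _b are one class to them, and where a whole thing is asked for, a point or a joint stands for the part that bears it (a point fixed in the world has none). Each returns a list of dicts, best first, with "confidence" (0 to 1); they miss things now and then, are a little off and sometimes report something else, mostly with a low value. They report only what shows in the picture. A call takes as long as a camera call. They do not tell look-alikes from the thing itself.
- viewer.look_for(camera, name): "extent" ([left, top, width, height] as shares, 0 to 1, of the picture: columns of its width, rows of its height, round what is visible of it).
- viewer.outline_of(camera, name): "mask" (384x512 bool, what is visible of it) and "extent" ([left, top, width, height] as shares, 0 to 1, of the picture: columns of its width, rows of its height, round what is visible of it).
- viewer.pinpoint(camera, name): "xy" ([column, row] as shares, 0 to 1, of the picture: columns of its width, rows of its height: a listed point, or the origin of a listed thing).
The state is a dict: "time": time; "qpos": joint angles; "dq": joint speeds; "joint_efforts": joint torques, N m; "eef_pos": TCP position; "tcp_rot": TCP orientation; "contact_force": force on the tool from outside, world axes, zero at the start; "wrist_torque": the same for the moment, N m; "opening": opening from 0.0 (shut) to 1.0 (fully open); "finger_force": force on a finger pad.
Only numpy, scipy, OpenCV 4.12 (cv2) and the standard library are available. Lean on these libraries where they do the work, as an engineer would, in place of code of your own. Each camera call takes 0.05 s, during which the arm holds its last target. There are 200 camera calls.

## Working session

There is one attempt and no reset: what is moved stays moved. The work goes in short steps, Python scripts to look and compute and a shell command to move; the robot and the scene stay as the last step left them, time stands still between calls to the robot, and variables do not carry over. Pictures are saved under pics/ and viewed, at most 14 in all, crops included, and the job is handed in when it is done.

```bash
mkdir -p pics; cat > h.py <<'E'
import numpy as np,cv2
from plant import get_state, viewer, sign_off, ctrl
from scipy.spatial.transform import Rotation as R
def cam(n):
    p=viewer.camera_params(n); f=192/np.tan(np.radians(p['fov_y'])/2)
    return p,f,R.from_quat(p['attitude']).as_matrix(),np.array(p['xyz'])
def toworld(n,u,v,z):
    p,f,M,c=cam(n)
    pt=np.array([[[float(u),float(v)]]]);K=np.array([[f,0,p['cx']],[0,f,p['cy']],[0,0,1.]])
    d=dist(p); q=cv2.undistortPoints(pt,K,d)[0,0]
    r=M@np.array([q[0],-q[1],-1]); return c+r*(z-c[2])/r[2]
def dist(p):
    for k in p:
        if 'dist' in k.lower() or k=='D': return np.array(p[k],float)
    return np.zeros(5)
def proj(n,P):
    p,f,M,c=cam(n); q=(np.atleast_2d(P)-c)@M; q=q*[1,-1,-1]
    K=np.array([[f,0,p['cx']],[0,f,p['cy']],[0,0,1.]])
    return cv2.projectPoints(q,np.zeros(3),np.zeros(3),K,dist(p))[0][:,0]
E
python3 - <<'E'
from h import *
for n in('scene','top'):
    print(viewer.camera_params(n)); cv2.imwrite(f'pics/{n}0.png',viewer.read_camera(n))
a=np.hstack([cv2.imread('pics/top0.png')]);cv2.imwrite('pics/top0b.png',cv2.resize(a,(800,600),interpolation=cv2.INTER_CUBIC))
s=get_state();print(s, ctrl.pinch_z)
E
```

```text
{'fov_y': 52.49857290952075, 'cx': 255.92285324382394, 'cy': 193.65102346647492, 'xyz': array([0.8924289 , 0.62769316, 1.18760522]), 'attitude': array([0.08376496, 0.2611498 , 0.911576  , 0.30628974])}
{'fov_y': 57.58882011759614, 'cx': 255.24062352576047, 'cy': 196.32983185044526, 'xyz': array([0.43046747, 0.06148748, 0.99940764]), 'attitude': array([-0.02120544,  0.01004276,  0.71236401, -0.70141784])}
{'time': 0.1, 'qpos': array([-1.39097070e+00,  2.87129606e-01,  1.57806618e+00, -6.75017630e-07,
        1.27864786e+00, -1.50004195e-01]), 'dq': array([-5.55111479e-04, -1.98398071e-03, -3.80438904e-03,  8.46509901e-05,
        6.11838594e-04, -1.25848641e-03]), 'joint_efforts': array([ 8.06549124e-04, -4.07299411e+01, -2.93698382e+01, -1.56834440e-04,
        3.40408405e-03,  4.90888056e-06]), 'eef_pos': array([ 0.21853326, -0.63798956,  0.23003124]), 'tcp_rot': array([ 9.86431687e-01,  1.64168392e-01, -1.71043685e-05, -1.12536437e-03]), 'contact_force': array([ 0.5442192 , -0.48872381,  0.05174325]), 'wrist_torque': array([ 0.03934602, -0.00584138,  0.00252774]), 'finger_force': 0.0, 'opening': 1.0016330025952944} 0.0187
```

View pics/top0b.png

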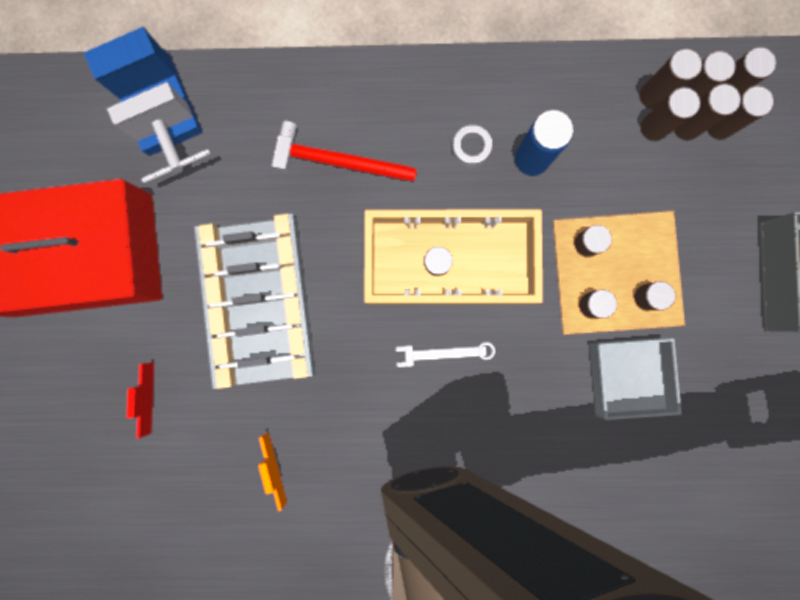

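View pics/scene0.png

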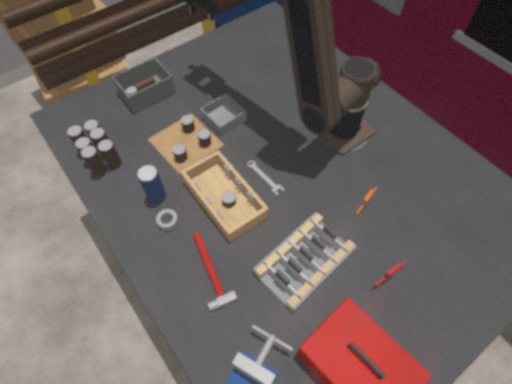

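```bash
cat >> h.py <<'E'
from scipy.optimize import minimize
def box(lx,ly,h,z0=0): return np.array([[a*lx/2,b*ly/2,z] for a in(-1,1) for b in(-1,1) for z in(z0,z0+h)])
def cyl(r,h,z0=0): return np.array([[r*np.cos(t),r*np.sin(t),z] for t in np.linspace(0,2*np.pi,40) for z in(z0,z0+h)])
def place(pts,x,y,th): return R.from_euler('z',th).apply(pts)+[x,y,0]
def fit(masks,pts,x0,turn=True):
    S=4
    def sig(P,n):
        m=np.zeros((384*S,512*S),np.uint8); cv2.fillConvexPoly(m,cv2.convexHull(((proj(n,P)+.5)*S).astype(np.int32)),1); return cv2.resize(m.astype(np.float32),(512,384),interpolation=cv2.INTER_AREA)
    def cost(q):
        P=place(pts,q[0],q[1],q[2] if turn else 0)
        return sum(np.abs(sig(P,n)-m).sum()/max(m.sum(),1) for n,m in masks.items())
    k=3 if turn else 2; x0=np.array(x0[:k],float)
    r=minimize(cost,x0,method='Nelder-Mead',options=dict(initial_simplex=np.vstack([x0]+[x0+d for d in np.diag([.01,.01,.05][:k])]),xatol=1e-4,fatol=1e-5))
    return r.x,r.fun
E
python3 - <<'E'
from h import *
for n in('scene','top'): viewer.read_camera(n)
for name in('crate','rack','side','bin_in','blank1','offcut','plate1'):
    for n in('top','scene'):
        o=viewer.outline_of(n,name)
        for d in o[:8]:
            ys,xs=np.nonzero(d['mask']); 
            print(name,n,round(d['confidence'],2),len(xs),toworld(n,xs.mean(),ys.mean(),.03 )[:2].round(3),xs.mean().round(),ys.mean().round())
            np.save(f"m_{name}_{n}_{o.index(d) if False else [i for i,e in enumerate(o) if e is d][0]}.npy",d['mask'])
I=cv2.imread('pics/top0.png')
cv2.imwrite('pics/rackc.png',cv2.resize(I[130:255,120:205],None,fx=4.8,fy=4.8,interpolation=cv2.INTER_CUBIC))
E
```

```text
crate top 0.68 6657 [ 0.561 -0.024] 291.0 164.0
crate top 0.29 178 [0.436 0.333] 163.0 211.0
crate top 0.27 7219 [ 0.46  -0.322] 400.0 199.0
crate scene 0.5 716 [ 0.739 -0.21 ] 151.0 184.0
rack top 0.84 5486 [0.482 0.332] 164.0 195.0
rack top 0.26 368 [0.599 0.354] 156.0 153.0
rack scene 0.74 206 [0.557 0.008] 228.0 199.0
rack scene 0.68 3206 [0.514 0.345] 301.0 265.0
rack scene 0.34 684 [ 0.738 -0.21 ] 151.0 184.0
side top 0.84 7320 [ 0.461 -0.323] 400.0 199.0
side scene 0.92 3066 [ 0.472 -0.311] 199.0 132.0
side scene 0.56 3878 [ 0.559 -0.012] 224.0 195.0
bin_in top 0.85 7130 [ 0.459 -0.322] 400.0 199.0
bin_in top 0.49 1101 [0.745 0.193] 213.0 101.0
bin_in scene 0.64 2877 [ 0.471 -0.312] 199.0 132.0
bin_in scene 0.62 730 [ 0.738 -0.21 ] 151.0 184.0
blank1 top 0.89 380 [ 0.472 -0.276] 383.0 195.0
blank1 top 0.86 393 [ 0.585 -0.271] 380.0 154.0
blank1 top 0.57 398 [ 0.486 -0.375] 419.0 189.0
blank1 scene 0.76 240 [ 0.475 -0.274] 204.0 138.0
blank1 scene 0.57 215 [ 0.487 -0.375] 187.0 124.0
blank1 scene 0.48 245 [ 0.586 -0.268] 180.0 153.0
blank1 scene 0.18 188 [0.558 0.007] 228.0 199.0
offcut top 0.66 289 [0.553 0.005] 281.0 167.0
offcut scene 0.7 198 [0.556 0.007] 228.0 199.0
plate1 top 0.74 284 [0.599 0.354] 156.0 153.0
plate1 top 0.65 462 [0.186 0.305] 174.0 302.0
plate1 top 0.65 568 [0.314 0.535] 91.0 256.0
plate1 top 0.52 193 [0.38  0.333] 164.0 232.0
plate1 top 0.51 152 [0.436 0.332] 164.0 211.0
plate1 scene 0.88 277 [0.375 0.317] 327.0 235.0
plate1 scene 0.87 288 [0.591 0.343] 281.0 279.0
plate1 scene 0.56 327 [0.429 0.325] 317.0 246.0
plate1 scene 0.55 177 [0.315 0.531] 389.0 274.0
plate1 scene 0.44 58 [0.162 0.293] 368.0 196.0
```

View pics/rackc.png

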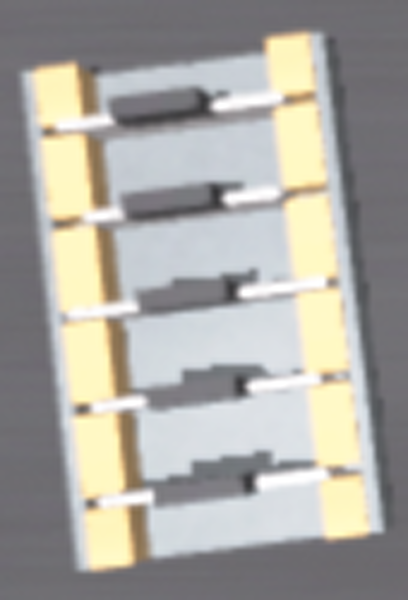

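```bash
python3 - <<'E'
from h import *
L=lambda a,b,i:np.load(f'm_{a}_{b}_{i}.npy').astype(np.float32)
print('crate',fit({'top':L('crate','top',0),'scene':L('side','scene',1)},box(.16,.304,.064),[.56,-.02,0]))
print('crate top',fit({'top':L('crate','top',0)},box(.16,.304,.064),[.56,-.02,0]))
for i,(j,c) in enumerate([(0,[.475,-.275]),(2,[.585,-.27]),(1,[.486,-.375])]):
    print('blank',fit({'top':L('blank1','top',i),'scene':L('blank1','scene',j)},cyl(.025,.054),c,False))
print('offcut',fit({'top':L('offcut','top',0),'scene':L('offcut','scene',0)},cyl(.025,.034,.008),[.555,.006],False))
# rack from mask: base footprint
m=L('rack','top',0).astype(np.uint8);c=max(cv2.findContours(m,0,1)[0],key=cv2.contourArea);r=cv2.boxPoints(cv2.minAreaRect(c))
print('rack corners',r.round(1).tolist());print(np.array([toworld('top',*q,.02)[:2] for q in r]).round(4).tolist())
# plate end profile
I=cv2.imread('pics/top0.png')
for n in('top',):
  for k,((x0,y0),(x1,y1)) in enumerate([((48,130),(312,97)),((60,224),(330,188)),((60,318),(340,283)),((75,408),(345,376)),((85,503),(355,470))]):
    t=np.linspace(-.05,1.05,60); g=cv2.cvtColor(I,6)
    pr=[max(cv2.getRectSubPix(g,(1,3),(float(120+(x0+(x1-x0)*s)/4.8-.5+.1),float(130+(y0+(y1-y0)*s)/4.8-.4)))[:,0]) for s in t]
    print(k,' '.join(map(str,pr)))
# bin: fit bright inner floor in top
g=cv2.cvtColor(I,6)
cv2.imwrite('pics/trayc.png',cv2.resize(I[125:275,225:445],(792,540),interpolation=cv2.INTER_CUBIC))
E
```

```text
crate (array([ 0.55834583, -0.01892406, -0.02578473]), np.float64(0.15537476539611816))
crate top (array([ 0.55877061, -0.01925754, -0.01446099]), np.float64(0.06208690255880356))
blank (array([ 0.4727742 , -0.27602562]), np.float64(0.13493694365024567))
blank (array([ 0.585312  , -0.27004917]), np.float64(0.10529028624296188))
blank (array([ 0.48629459, -0.37630759]), np.float64(0.15925411880016327))
offcut (array([0.55359218, 0.00441814]), np.float64(0.17022080719470978))
rack corners [[123.80000305175781, 143.8000030517578], [189.5, 136.10000610351562], [201.6999969482422, 239.89999389648438], [136.0, 247.60000610351562]]
[[0.6292, 0.448], [0.6478, 0.2604], [0.3544, 0.2282], [0.3353, 0.4131]]
0 199 204 201 200 224 248 250 250 251 250 240 236 237 237 240 223 174 127 105 96 97 96 99 99 97 95 94 94 94 97 99 97 89 91 92 95 175 235 250 251 249 249 248 248 250 251 250 251 250 250 233 194 187 193 200 205 206 202 204 197
1 199 196 184 178 180 191 209 219 242 246 247 250 248 245 238 194 138 113 111 113 113 113 114 112 112 112 114 115 115 115 115 111 102 87 88 161 234 240 242 247 250 250 248 248 249 245 222 196 183 196 211 215 212 211 219 220 213 207 183 123
2 136 179 202 204 226 246 251 250 246 250 251 244 235 235 237 241 243 226 156 138 126 120 121 122 123 123 122 122 122 122 123 123 123 122 118 109 112 179 243 247 243 244 244 245 250 253 251 248 247 249 251 252 253 249 218 205 208 215 199 145
3 185 212 208 198 195 211 235 247 250 247 246 242 242 248 251 250 234 176 137 129 127 129 128 126 127 130 132 132 132 129 129 127 132 134 123 97 101 182 245 250 251 250 250 252 250 248 249 251 253 252 250 232 201 196 200 206 206 205 222 218
4 183 213 212 195 193 206 240 249 248 249 247 248 249 251 248 243 210 142 129 129 128 127 127 128 128 130 131 131 130 129 129 129 130 130 111 77 113 213 250 250 251 252 253 254 254 253 252 251 252 253 251 228 191 189 189 219 224 226 225 216
```

View pics/trayc.png

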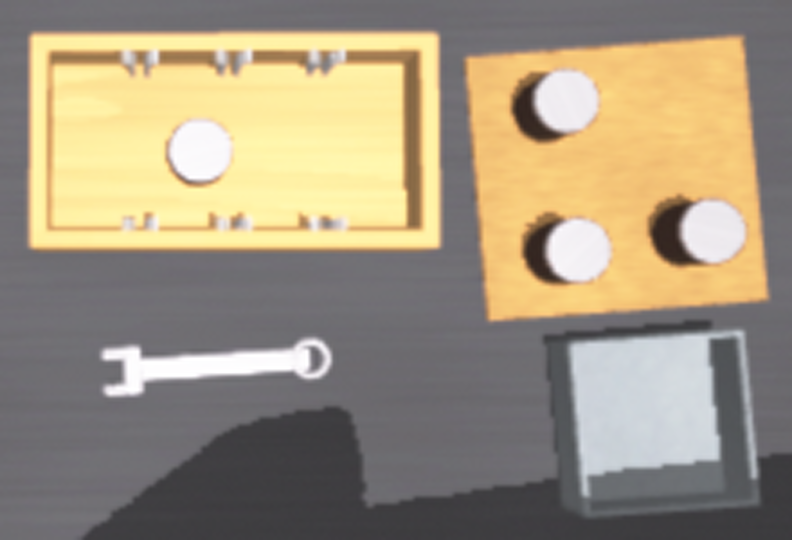

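```bash
python3 - <<'E'
from h import *
I=cv2.imread('pics/top0.png'); H=cv2.cvtColor(I,cv2.COLOR_BGR2HSV).astype(int)
m=((H[...,1]>70)&(H[...,2]>90)); m[:, :225]=0; m[:,350:]=0; m[:125]=0; m[200:]=0
m=m.astype(np.uint8); c=max(cv2.findContours(m,0,1)[0],key=cv2.contourArea); m[:]=0; cv2.drawContours(m,[c],-1,1,-1)
print('crate',fit({'top':m.astype(np.float32)},box(.16,.304,.064),[.558,-.019,-.015]))
J=cv2.imread('pics/scene0.png'); Hs=cv2.cvtColor(J,cv2.COLOR_BGR2HSV).astype(int)
ms=((Hs[...,1]>70)&(Hs[...,2]>80)).astype(np.uint8); ms[:150]=0;ms[:,:178]=0;ms[245:]=0;ms[:,275:]=0
c=max(cv2.findContours(ms,0,1)[0],key=cv2.contourArea); ms[:]=0; cv2.drawContours(ms,[c],-1,1,-1)
print('crate scene',fit({'scene':ms.astype(np.float32)},box(.16,.304,.064),[.558,-.019,-.015]))
cr=lambda u,v:(120+u/4.8-.4,130+v/4.8-.4)
w=(H[...,1]<28)&(H[...,2]>228)
for k,((x0,y0),(x1,y1)) in enumerate([((48,130),(312,97)),((60,224),(330,188)),((60,318),(340,283)),((75,408),(345,376)),((85,503),(355,470))]):
    i=[(3.5,50.3),(6,46.5),(4,54),(5.3,51.3),(5.5,51.3)][k]
    ys,xs=np.nonzero(w); A=np.array(cr(x0,y0));B=np.array(cr(x1,y1)); d=(B-A)/np.hypot(*(B-A)); P=np.c_[xs,ys]-A
    t=P@d; o=P@[-d[1],d[0]]; s=(np.abs(o)<3)&(t>-2)&(t<np.hypot(*(B-A))+2)
    f=np.polyfit(t[s],o[s],1,w=H[ys[s],xs[s],2]-220)
    e=[]
    for q in i:
        tt=(-.05+1.1*q/59)*np.hypot(*(B-A)); e.append(toworld('top',*(A+d*tt+np.polyval(f,tt)*np.array([-d[1],d[0]])),.053)[:2])
    e=np.array(e); v=e[1]-e[0]; print(k,s.sum(),'mid',e.mean(0).round(4),'len',np.hypot(*v).round(4),'plate dir deg',np.degrees(np.arctan2(-v[0],-v[1])).round(2))
t=lambda u,v:(225+u/3.6-.4,125+v/3.6-.4)
e=np.array([toworld('top',*t(*p),.05)[:2] for p in[(545,340),(742,328),(757,505),(565,517)]]);print('bin',e.round(3).tolist(),e.mean(0))
for p in[(566,101),(578,249),(711,231)]: print('blanktop',toworld('top',*t(*p),.054)[:2].round(4))
print('off',toworld('top',*t(199,151),.042)[:2].round(4))
E
```

```text
crate (array([ 0.5594669 , -0.01681818, -0.01805555]), np.float64(0.01019987091422081))
crate scene (array([ 0.55775598, -0.0211825 , -0.01835671]), np.float64(0.09093517810106277))
0 53 mid [0.5964 0.3509] len 0.1329 plate dir deg -6.71
1 36 mid [0.5427 0.3444] len 0.1174 plate dir deg -6.58
2 67 mid [0.4894 0.3338] len 0.1498 plate dir deg -6.4
3 62 mid [0.4352 0.33  ] len 0.1325 plate dir deg -6.19
4 75 mid [0.3813 0.3242] len 0.1316 plate dir deg -6.12
bin [[0.406, -0.249], [0.413, -0.395], [0.281, -0.402], [0.274, -0.26]] [ 0.34367098 -0.32634318]
blanktop [ 0.5854 -0.2685]
blanktop [ 0.4738 -0.274 ]
blanktop [ 0.4857 -0.3733]
off [0.5539 0.0073]
```

```bash
cat >> h.py <<'E'
def head():
    M=R.from_quat(get_state()['tcp_rot']).as_matrix(); return np.degrees(np.arctan2(M[1,0],M[0,0])),M
def go(x,y,z,h=None):
    s=get_state(); hd,M=head(); d=M.T@(np.array([x,y,z])-s['eef_pos'])
    print('t',round(s['time'],2),'tcp',s['eef_pos'].round(4),'head',hd.round(2),'tilt',np.degrees(np.arccos(-M[2,2])).round(2),'open',round(s['opening']*85.4,1),'grip',round(s['finger_force'],1),'F',s['contact_force'].round(1),'q',s['qpos'].round(2))
    print('tool delta',d.round(4),'spin', None if h is None else round(hd-h,2))
def crate(x,y,z=0): return place(np.array([[x,y,z]]),.5594,-.0168,-.01806)[0]
E
H="python3 -m handwheel"
$H '[[[0.085,0,0,0,6.63],[0.085,0,0,0,6.63],[0.085,0,0,0,6.63],[0.085,0.0162,-0.0325,0,0],[0.085,0.0162,-0.0325,0,0],[0.085,0.0162,-0.0325,0,0],[0.085,0.0162,-0.0325,0,0],[0.085,0.0162,-0.0325,0,0],[0.085,0.0162,-0.0325,0,0],[0.085,0.0162,-0.0325,0,0],[0.085,0.0162,-0.0325,0,0],[0.085,0.0162,-0.0325,0,0]]]' 40
$H '[[[0.07,0.0162,-0.0325,0,0],[0.07,0.0162,-0.0325,0,0],[0.07,0.0162,-0.0325,0,0],[0.07,0.0162,-0.0325,0,0],[0.07,0.0162,-0.0325,0,0],[0.07,0.0162,-0.0325,0,0],[0.07,0.0162,-0.0325,0,0],[0.07,0.0162,-0.0325,0,0],[0.07,0.0162,-0.0325,0,0],[0.07,0.0162,-0.0325,0,0],[0.07,0.0162,-0.0325,0,0],[0.07,0,0,0,0]]]'
python3 -c "
from h import *
go(.554,.006,.1,-1.03)"
```

```text
time: 1.9
eef_pos: [0.37, -0.3471, 0.2316]
tcp_rot: [1.0, -0.009, 0.0, 0.0]
contact_force: [1.2, -0.6, -1.0]
opening: 0.994
finger_force: 0.0
time: 2.9
eef_pos: [0.5556, 0.0106, 0.2317]
tcp_rot: [1.0, -0.006, 0.001, -0.001]
contact_force: [-0.2, -0.6, 0.2]
opening: 0.822
finger_force: 0.0
t 2.9 tcp [0.5556 0.0106 0.2317] head -0.69 tilt 0.16 open 70.2 grip 0.0 F [-0.2 -0.6  0.2] q [-0.16  0.02  1.87  0.    1.24  1.42]
tool delta [-0.0017  0.0049  0.1317] spin 0.34
```

```bash
H="python3 -m handwheel"
$H '[[[0.07,-0.0017,0.0049,0.033,0.3],[0.07,0,0,0.033,0],[0.07,0,0,0.033,0],[0.07,0,0,0.033,0],[0.07,0,0,0.033,0],[0.07,0,0,0.033,0],[0.07,0,0,0.009,0],[0.07,0,0,0.008,0],[0.07,0,0,0,0],[0.04,0,0,0,0],[0.04,0,0,0,0],[0.04,0,0,0,0]]]' 60
$H '[[[0.04,0,0,0,0],[0.04,0,0,0,0],[0.04,0,0,0,0],[0.04,0,0,0,0],[0.04,0,0,0,0]]]'
python3 -c "
from h import *
go(.344,-.334,.2,-1.03)"
```

```text
time: 3.9
eef_pos: [0.5544, 0.0008, 0.0193]
tcp_rot: [1.0, -0.011, 0.003, 0.0]
contact_force: [-1.6, 2.4, 5.4]
opening: 0.56
finger_force: 63.2
time: 4.32
eef_pos: [0.5544, 0.0008, 0.0193]
tcp_rot: [1.0, -0.011, 0.003, 0.0]
contact_force: [0.3, 1.7, 7.3]
opening: 0.563
finger_force: 63.3
t 4.32 tcp [0.5544 0.0008 0.0193] head -1.31 tilt 0.3 open 48.1 grip 63.3 F [0.3 1.7 7.3] q [-0.18  0.3   2.    0.    0.84  1.41]
tool delta [-0.2017  0.3396 -0.1817] spin -0.28
```

```bash
H="python3 -m handwheel"
$H '[[[0.04,0,0,-0.02,0],[0.04,0,0,-0.035,0],[0.04,0,0,-0.035,0],[0.04,0,0,-0.035,0],[0.04,-0.0168,0.0283,0,0],[0.04,-0.0168,0.0283,0,0],[0.04,-0.0168,0.0283,0,0],[0.04,-0.0168,0.0283,0,0],[0.04,-0.0168,0.0283,0,0],[0.04,-0.0168,0.0283,0,0],[0.04,-0.0168,0.0283,0,0],[0.04,-0.0168,0.0283,0,0]]]'
$H '[[[0.04,-0.0168,0.0283,0,0],[0.04,-0.0168,0.0283,0,0],[0.04,-0.0168,0.0283,0,0],[0.04,-0.0168,0.0283,0,0],[0.04,0,0,0,0],[0.04,0,0,0,0]]]'
python3 -c "
from h import *
go(.344,-.334,.022,-1.03)
I=viewer.read_camera('top');cv2.imwrite('pics/bin1.png',cv2.resize(I[130:300,300:470],(600,600)))"
```

```text
time: 5.32
eef_pos: [0.4106, -0.2232, 0.1407]
tcp_rot: [1.0, -0.011, -0.001, 0.0]
contact_force: [-0.7, -1.0, -5.1]
opening: 0.567
finger_force: 64.0
time: 5.82
eef_pos: [0.3414, -0.3349, 0.1409]
tcp_rot: [1.0, -0.013, -0.0, -0.0]
contact_force: [-0.9, 0.4, -5.3]
opening: 0.563
finger_force: 64.3
t 5.82 tcp [ 0.3414 -0.3349  0.1409] head -1.5 tilt 0.06 open 48.1 grip 64.3 F [-0.9  0.4 -5.3] q [-0.99 -0.06  2.13 -0.    1.07  0.61]
tool delta [ 0.0027 -0.0009  0.1189] spin -0.47
```

View pics/bin1.png

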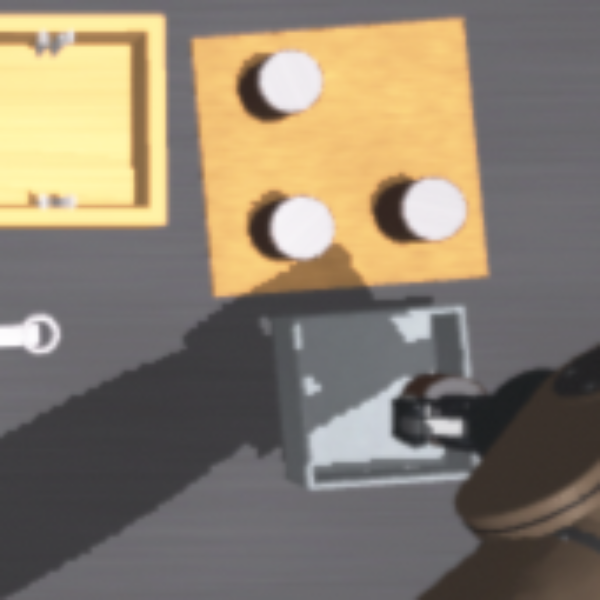

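```bash
python3 -c "
from h import *
print(np.mean([toworld('top',300+u*.2833-.4,130+v*.2833-.4,.05)[:2] for u,v in[(296,320),(465,308),(478,474),(309,487)]],0))"
```

```text
[ 0.34304574 -0.33557172]
```

Bin centre confirmed (0.343, -0.336). Lower and release.

```bash
H="python3 -m handwheel"
$H '[[[0.04,0,0,0.03,0],[0.04,0,0,0.03,0],[0.04,0,0,0.03,0],[0.04,0,0,0.015,0],[0.04,0,0,0.010,0],[0.04,0,0,0.003,0],[0.04,0,0,0,0],[0.065,0,0,0,0],[0.065,0,0,0,0],[0.065,0,0,0,0],[0.065,0,0,0,0],[0.065,0,0,-0.01,0]]]'
$H '[[[0.065,0,0,-0.035,0],[0.065,0,0,-0.035,0],[0.065,0,0,-0.035,0],[0.065,0,0,-0.035,0],[0.065,0,0,-0.02,0],[0.05,0,0,0,-7],[0.05,0,0,0,-7],[0.05,0,0,0,-7],[0.05,0,0,0,-7],[0.05,0,0,0,-7],[0.05,0,0,0,-7],[0.05,0,0,0,-7]]]'
$H '[[[0.05,0,0,0,-7],[0.05,0,0,0,-7],[0.05,0,0,0,-7],[0.05,0,0,0,-7],[0.05,0,0,0,-7],[0.05,0,0,0,-7],[0.05,0,0,0,-7],[0.04,0,0,0,0],[0.04,0,0,0,0]]]'
python3 -c "
from h import *
go(.3813,.3242,.19,96.5)
I=viewer.read_camera('top');cv2.imwrite('pics/bin2.png',cv2.resize(I[130:300,300:470],(600,600)))"
```

```text
time: 6.87
eef_pos: [0.3425, -0.3337, 0.0332]
tcp_rot: [1.0, -0.011, -0.0, -0.001]
contact_force: [-0.5, 0.3, -0.4]
opening: 0.763
finger_force: 0.0
time: 7.87
eef_pos: [0.3429, -0.3343, 0.1946]
tcp_rot: [0.913, 0.407, 0.0, 0.001]
contact_force: [-0.2, 1.0, -0.9]
opening: 0.584
finger_force: 0.0
time: 8.62
eef_pos: [0.3429, -0.3343, 0.1943]
tcp_rot: [0.666, 0.746, -0.0, 0.001]
contact_force: [1.0, -0.1, 0.6]
opening: 0.469
finger_force: 0.0
t 8.62 tcp [ 0.3429 -0.3343  0.1943] head 96.52 tilt 0.07 open 40.0 grip 0.0 F [ 1.  -0.1  0.6] q [-0.98 -0.12  2.08 -0.    1.18 -1.1 ]
tool delta [0.6498 0.113  0.0036] spin 0.02
```

View pics/bin2.png

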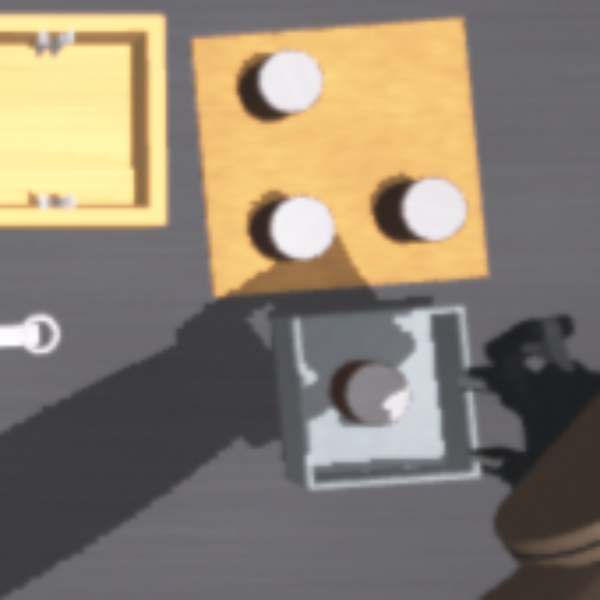

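```bash
H="python3 -m handwheel"
$H '[[[0.04,0.0309,0.0206,0,0],[0.04,0.0309,0.0206,0,0],[0.04,0.0309,0.0206,0,0],[0.04,0.0309,0.0206,0,0],[0.04,0.0309,0.0206,0,0],[0.04,0.0309,0.0206,0,0],[0.04,0.0309,0.0206,0,0],[0.04,0.0309,0.0206,0,0],[0.04,0.0309,0.0206,0,0],[0.04,0.0309,0.0206,0,0]]]'
$H '[[[0.04,0.0341,-0.0093,0,0],[0.04,0.0341,-0.0093,0,0],[0.04,0.0341,-0.0093,0,0],[0.04,0.0341,-0.0093,0,0],[0.04,0.0341,-0.0093,0,0],[0.04,0.0341,-0.0093,0,0],[0.04,0.0341,-0.0093,0,0],[0.04,0.0341,-0.0093,0,0],[0.04,0.0341,-0.0093,0,0],[0.04,0.0341,-0.0093,0,0],[0.04,0,0,0,0],[0.04,0,0,0,0]]]'
python3 -c "
from h import *
go(.3813,.3242,.13,96.3)"
```

```text
time: 9.5
eef_pos: [0.512, -0.0013, 0.1939]
tcp_rot: [0.665, 0.746, 0.0, 0.0]
contact_force: [1.0, -1.0, 0.8]
opening: 0.47
finger_force: 0.0
time: 10.5
eef_pos: [0.3783, 0.3259, 0.1936]
tcp_rot: [0.664, 0.748, 0.0, 0.0]
contact_force: [0.3, 0.3, 0.0]
opening: 0.471
finger_force: 0.0
t 10.5 tcp [0.3783 0.3259 0.1936] head 96.82 tilt 0.02 open 40.3 grip 0.0 F [0.3 0.3 0. ] q [ 0.51 -0.07  2.04 -0.    1.18  0.39]
tool delta [-0.0021  0.0027  0.0636] spin 0.52
```

```bash
H="python3 -m handwheel"
$H '[[[0.04,-0.002,0.0025,0.03,0.5],[0.04,0,0,0.03,0],[0.04,0,0,0.03,0],[0.04,0,0,0.03,0],[0.04,0,0,0.0195,0],[0.04,0,0,0,0],[0,0,0,0,0],[0,0,0,0,0],[0,0,0,0,0],[0,0,0,0,0],[0,0,0,0,0],[0,0,0,0,0]]]' 40
python3 -c "
from h import *
go(.3813,.3242,.19,96.3)"
```

```text
time: 11.5
eef_pos: [0.383, 0.3231, 0.0557]
tcp_rot: [0.668, 0.744, 0.001, 0.001]
contact_force: [-0.7, -3.3, 5.9]
opening: 0.136
finger_force: 43.9
t 11.5 tcp [0.383  0.3231 0.0557] head 96.23 tilt 0.14 open 11.6 grip 43.9 F [-0.7 -3.3  5.9] q [ 0.5   0.13  2.12 -0.    0.89  0.39]
tool delta [ 0.0013 -0.0013 -0.1343] spin -0.07
```

```bash
H="python3 -m handwheel"
$H '[[[0,0,0,-0.01,0],[0,0,0,-0.025,0],[0,0,0,-0.03,0],[0,0,0,-0.03,0],[0,0,0,-0.025,0]]]'
$H '[[[0,0,0,0,-6.89],[0,0,0,0,-6.89],[0,0,0,0,-6.89],[0,0,0,0,-6.89],[0,0,0,0,-6.89],[0,0,0,0,-6.89],[0,0,0,0,-6.89],[0,0,0,0,-6.89],[0,0,0,0,-6.89],[0,0,0,0,-6.89],[0,0,0,0,-6.89],[0,0,0,0,-6.89]]]'
$H '[[[0,-0.0183,-0.0267,0,0],[0,-0.0183,-0.0267,0,0],[0,-0.0183,-0.0267,0,0],[0,-0.0183,-0.0267,0,0],[0,-0.0183,-0.0267,0,0],[0,-0.0183,-0.0267,0,0],[0,-0.0183,-0.0267,0,0],[0,-0.0183,-0.0267,0,0],[0,-0.0183,-0.0267,0,0],[0,-0.0183,-0.0267,0,0],[0,0,0,0,0],[0,0,0,0,0]]]'
python3 -c "
from h import *
go(*crate(0,.07)[:2],.135,178.96)
I=viewer.read_camera('top');cv2.imwrite('pics/p1raw.png',I);cv2.imwrite('pics/p1.png',cv2.resize(I[120:210,220:355],(795,530),interpolation=cv2.INTER_CUBIC))"
```

```text
time: 11.92
eef_pos: [0.382, 0.3234, 0.1764]
tcp_rot: [0.668, 0.744, 0.001, 0.0]
contact_force: [0.6, -0.4, -2.0]
opening: 0.133
finger_force: 42.6
time: 12.92
eef_pos: [0.3816, 0.3231, 0.1742]
tcp_rot: [0.007, 1.0, 0.0, 0.0]
contact_force: [-0.8, -0.0, -2.2]
opening: 0.133
finger_force: 42.6
time: 13.92
eef_pos: [0.5603, 0.0513, 0.1741]
tcp_rot: [0.011, 1.0, 0.0, 0.0]
contact_force: [-0.2, -0.1, -2.0]
opening: 0.132
finger_force: 42.6
t 13.92 tcp [0.5603 0.0513 0.1741] head 178.71 tilt 0.05 open 11.3 grip 42.6 F [-0.2 -0.1 -2. ] q [-0.09  0.09  1.91  0.    1.14 -1.64]
tool delta [-0.0003  0.0019  0.0391] spin -0.25
```

View pics/p1.png

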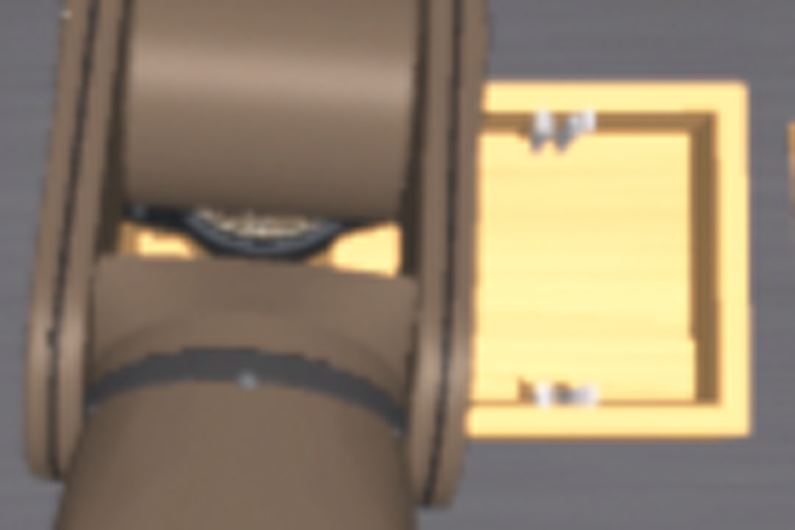

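```bash
python3 -c "
from h import *
I=viewer.read_camera('scene');cv2.imwrite('pics/s1.png',cv2.resize(I[140:250,165:300],(736,600),interpolation=cv2.INTER_CUBIC))"
```

```text
(no output)
```

View pics/s1.png

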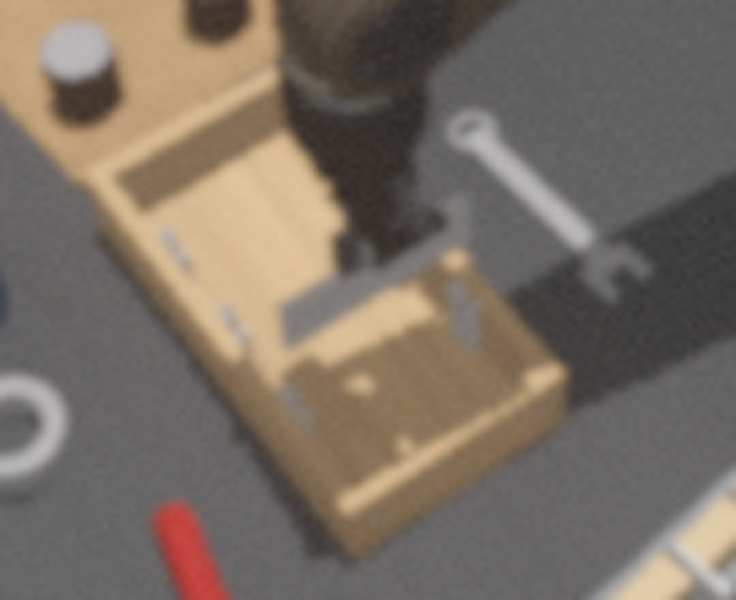

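```bash
H="python3 -m handwheel"
$H '[[[0,-0.0017,0.0019,0.02,-0.25],[0,0,0,0.02,0],[0,0,0,0.01,0],[0,0,0,0,0],[0,0,0,0,0],[0,0,0,0,0]]]'
python3 -c "
from h import *
go(crate(0,.07)[0]+.0013,crate(0,.07)[1],.0557,178.96)
e=np.array([toworld('scene',165+u/5.452-.4,140+v/5.454-.4,z)[:2] for u,v,z in[(288,345,.1264),(468,245,.1264),(283,305,.1724),(463,200,.1724)]]);print(e.round(4).tolist(),e.mean(0))"
```

```text
time: 14.52
eef_pos: [0.5619, 0.0547, 0.125]
tcp_rot: [0.007, 1.0, -0.0, 0.001]
contact_force: [-0.1, 0.9, -0.9]
opening: 0.131
finger_force: 42.5
t 14.52 tcp [0.5619 0.0547 0.125 ] head 179.18 tilt 0.1 open 11.2 grip 42.5 F [-0.1  0.9 -0.9] q [-0.08  0.16  1.94  0.    1.05 -1.64]
tool delta [ 0.0001 -0.0015  0.0693] spin 0.22
[[0.6194, 0.0506], [0.495, 0.0583], [0.6189, 0.0523], [0.496, 0.0563]] [0.55731013 0.05438687]
```

```bash
H="python3 -m handwheel"
$H '[[[0,0,-0.0013,0.012,0.2],[0,0,0,0.012,0],[0,0,0,0.010,0],[0,0,0,0.006,0],[0,0,0,0.006,0],[0,0,0,0,0]]]'
python3 -c "
from h import *
go(crate(0,.07)[0]+.0013,crate(0,.07)[1],.0557,178.96)"
```

```text
time: 15.02
eef_pos: [0.5602, 0.0528, 0.0758]
tcp_rot: [0.009, 1.0, -0.0, -0.002]
contact_force: [-0.2, 0.3, -2.7]
opening: 0.134
finger_force: 42.5
t 15.02 tcp [0.5602 0.0528 0.0758] head 178.94 tilt 0.19 open 11.5 grip 42.5 F [-0.2  0.3 -2.7] q [-0.09  0.22  1.96 -0.    0.96 -1.64]
tool delta [-0.0018  0.0004  0.02  ] spin -0.02
```

```bash
H="python3 -m handwheel"
$H '[[[0,-0.001,0,0.006,0],[0,0,0,0.005,0],[0,0,0,0.005,0],[0,0,0,0.003,0],[0,0,0,0.002,0],[0,0,0,0,0],[0,0,0,0,0]]]'
python3 -c "
from h import *
go(crate(0,.07)[0]+.0013,crate(0,.07)[1],.0557,178.96)"
```

```text
time: 15.6
eef_pos: [0.5622, 0.0528, 0.0566]
tcp_rot: [0.009, 1.0, -0.0, -0.0]
contact_force: [-1.2, -2.6, -2.6]
opening: 0.13
finger_force: 42.5
t 15.6 tcp [0.5622 0.0528 0.0566] head 178.95 tilt 0.03 open 11.1 grip 42.5 F [-1.2 -2.6 -2.6] q [-0.09  0.26  1.96 -0.    0.92 -1.64]
tool delta [0.0002 0.0004 0.0009] spin -0.01
```

```bash
H="python3 -m handwheel"
$H '[[[0,0,0,0.002,0],[0,0,0,0.001,0],[0,0,0,0,0],[0.035,0,0,0,0],[0.035,0,0,0,0],[0.035,0,0,0,0],[0.035,0,0,-0.01,0],[0.035,0,0,-0.025,0],[0.035,0,0,-0.035,0],[0.035,0,0,-0.035,0],[0.035,0,0,-0.02,0]]]'
$H '[[[0.035,0,0,0,6.88],[0.035,0,0,0,6.88],[0.035,0,0,0,6.88],[0.035,0,0,0,6.88],[0.035,0,0,0,6.88],[0.035,0,0,0,6.88],[0.035,0,0,0,6.88],[0.035,0,0,0,6.88],[0.035,0,0,0,6.88],[0.035,0,0,0,6.88],[0.035,0,0,0,6.88],[0.035,0,0,0,6.88]]]'
$H '[[[0.04,0.0322,-0.0105,0,0],[0.04,0.0322,-0.0105,0,0],[0.04,0.0322,-0.0105,0,0],[0.04,0.0322,-0.0105,0,0],[0.04,0.0322,-0.0105,0,0],[0.04,0.0322,-0.0105,0,0],[0.04,0.0322,-0.0105,0,0],[0.04,0.0322,-0.0105,0,0],[0.04,0.0322,-0.0105,0,0],[0.04,0,0,0,0],[0.04,0,0,0,0]]]'
python3 -c "
from h import *
go(.4352,.330,.0555,96.4)
I=viewer.read_camera('top');I=I[115:215,220:355];cv2.imwrite('pics/p2.png',cv2.resize(I,(795,589),interpolation=cv2.INTER_CUBIC))"
```

```text
time: 16.52
eef_pos: [0.5642, 0.053, 0.184]
tcp_rot: [0.009, 1.0, -0.0, 0.003]
contact_force: [-0.1, -0.4, -0.2]
opening: 0.407
finger_force: 0.0
time: 17.52
eef_pos: [0.5625, 0.0531, 0.1795]
tcp_rot: [0.669, 0.743, 0.0, 0.0]
contact_force: [0.5, 0.9, 0.2]
opening: 0.412
finger_force: 0.0
time: 18.43
eef_pos: [0.4355, 0.3319, 0.1794]
tcp_rot: [0.665, 0.746, 0.0, 0.0]
contact_force: [0.2, 0.6, 0.3]
opening: 0.469
finger_force: 0.0
t 18.43 tcp [0.4355 0.3319 0.1794] head 96.57 tilt 0.04 open 40.1 grip 0.0 F [0.2 0.6 0.3] q [0.47 0.06 1.94 0.   1.15 0.35]
tool delta [-0.0019 -0.0006  0.1239] spin 0.17
```

View pics/p2.png

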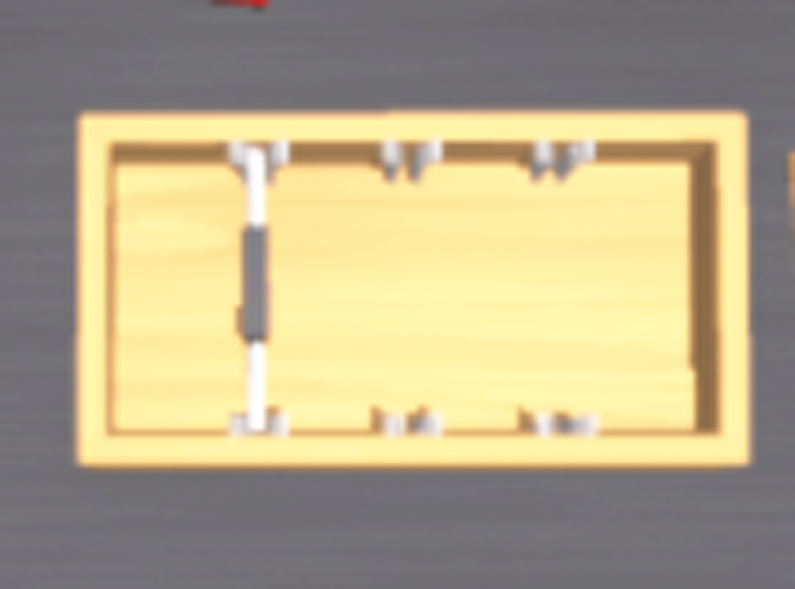

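```bash
H="python3 -m handwheel"
$H '[[[0.04,-0.0015,-0.0005,0.03,0.2],[0.04,0,0,0.03,0],[0.04,0,0,0.03,0],[0.04,0,0,0.024,0],[0.04,0,0,0.01,0],[0.04,0,0,0,0],[0,0,0,0,0],[0,0,0,0,0],[0,0,0,0,0],[0,0,0,0,0],[0,0,0,0,0],[0,0,0,0,0]]]' 40
python3 -c "
from h import *
go(.4352,.330,.19,96.4)"
```

```text
time: 19.48
eef_pos: [0.4369, 0.3292, 0.057]
tcp_rot: [0.668, 0.744, 0.001, 0.001]
contact_force: [-2.3, -2.5, 6.7]
opening: 0.132
finger_force: 40.5
t 19.48 tcp [0.4369 0.3292 0.057 ] head 96.21 tilt 0.12 open 11.2 grip 40.5 F [-2.3 -2.5  6.7] q [ 0.46  0.22  2.01 -0.    0.91  0.35]
tool delta [ 0.001  -0.0013 -0.133 ] spin -0.19
```

```bash
H="python3 -m handwheel"
$H '[[[0,0,0,-0.01,0],[0,0,0,-0.025,0],[0,0,0,-0.03,0],[0,0,0,-0.03,0],[0,0,0,-0.025,0]]]'
$H '[[[0,0,0,0,-6.89],[0,0,0,0,-6.89],[0,0,0,0,-6.89],[0,0,0,0,-6.89],[0,0,0,0,-6.89],[0,0,0,0,-6.89],[0,0,0,0,-6.89],[0,0,0,0,-6.89],[0,0,0,0,-6.89],[0,0,0,0,-6.89],[0,0,0,0,-6.89],[0,0,0,0,-6.89]]]'
$H '[[[0,-0.013,-0.0344,0,0],[0,-0.013,-0.0344,0,0],[0,-0.013,-0.0344,0,0],[0,-0.013,-0.0344,0,0],[0,-0.013,-0.0344,0,0],[0,-0.013,-0.0344,0,0],[0,-0.013,-0.0344,0,0],[0,-0.013,-0.0344,0,0],[0,-0.013,-0.0344,0,0],[0,-0.013,-0.0344,0,0],[0,0,0,0,0],[0,0,0,0,0]]]'
$H '[[[0,0,0,0.02,0],[0,0,0,0.02,0],[0,0,0,0.01,0],[0,0,0,0,0],[0,0,0,0,0],[0,0,0,0,0]]]'
python3 -c "
from h import *
go(crate(0,0)[0]+.001,crate(0,0)[1],.056,178.96)"
```

```text
time: 19.9
eef_pos: [0.4363, 0.3293, 0.1775]
tcp_rot: [0.668, 0.744, 0.001, 0.001]
contact_force: [0.9, 1.0, -1.8]
opening: 0.136
finger_force: 39.6
time: 20.9
eef_pos: [0.4359, 0.329, 0.1753]
tcp_rot: [0.007, 1.0, 0.0, 0.001]
contact_force: [0.2, -0.1, -1.6]
opening: 0.134
finger_force: 39.6
time: 21.9
eef_pos: [0.5596, -0.0193, 0.1753]
tcp_rot: [0.012, 1.0, 0.0, 0.001]
contact_force: [0.2, 0.9, -2.2]
opening: 0.129
finger_force: 40.1
time: 22.4
eef_pos: [0.5597, -0.0171, 0.126]
tcp_rot: [0.01, 1.0, -0.0, 0.001]
contact_force: [0.5, -0.0, -1.4]
opening: 0.131
finger_force: 40.0
t 22.4 tcp [ 0.5597 -0.0171  0.126 ] head 178.91 tilt 0.11 open 11.2 grip 40.0 F [ 0.5 -0.  -1.4] q [-0.21  0.15  1.95  0.    1.05 -1.76]
tool delta [-0.0006  0.0003  0.07  ] spin -0.05
```

```bash
H="python3 -m handwheel"
$H '[[[0,-0.0006,0.0003,0.012,0],[0,0,0,0.012,0],[0,0,0,0.010,0],[0,0,0,0.006,0],[0,0,0,0.006,0],[0,0,0,0.006,0],[0,0,0,0.005,0],[0,0,0,0.005,0],[0,0,0,0.004,0],[0,0,0,0.003,0],[0,0,0,0,0],[0,0,0,0,0]]]'
python3 -c "
from h import *
go(crate(0,0)[0]+.001,crate(0,0)[1],.056,178.96)"
```

```text
time: 23.4
eef_pos: [0.5596, -0.0176, 0.0688]
tcp_rot: [0.009, 1.0, -0.0, -0.005]
contact_force: [-36.1, 3.4, 66.2]
opening: 0.136
finger_force: 68.5
t 23.4 tcp [ 0.5596 -0.0176  0.0688] head 179.01 tilt 0.53 open 11.6 grip 68.5 F [-36.1   3.4  66.2] q [-0.21  0.23  1.97 -0.    0.95 -1.76]
tool delta [-0.0009  0.0008  0.0128] spin 0.05
```

```bash
H="python3 -m handwheel"
$H '[[[0,0,0,-0.01,0],[0,0,0,-0.02,0],[0,0,0,-0.02,0],[0,0,0,0,0],[0,0,0,0,0],[0,0,0,0,0]]]'
python3 -c "
from h import *
go(crate(0,0)[0]+.001,crate(0,0)[1],.056,178.96)
I=viewer.read_camera('scene');cv2.imwrite('pics/s2.png',cv2.resize(I[140:250,165:300],(736,600),interpolation=cv2.INTER_CUBIC))"
```

```text
time: 23.9
eef_pos: [0.5589, -0.0172, 0.1043]
tcp_rot: [0.01, 1.0, 0.0, -0.001]
contact_force: [0.1, 0.7, -3.2]
opening: 0.132
finger_force: 58.5
t 23.9 tcp [ 0.5589 -0.0172  0.1043] head 178.85 tilt 0.11 open 11.2 grip 58.5 F [ 0.1  0.7 -3.2] q [-0.21  0.18  1.96  0.    1.01 -1.76]
tool delta [-0.0016  0.0004  0.0483] spin -0.11
```

View pics/s2.png

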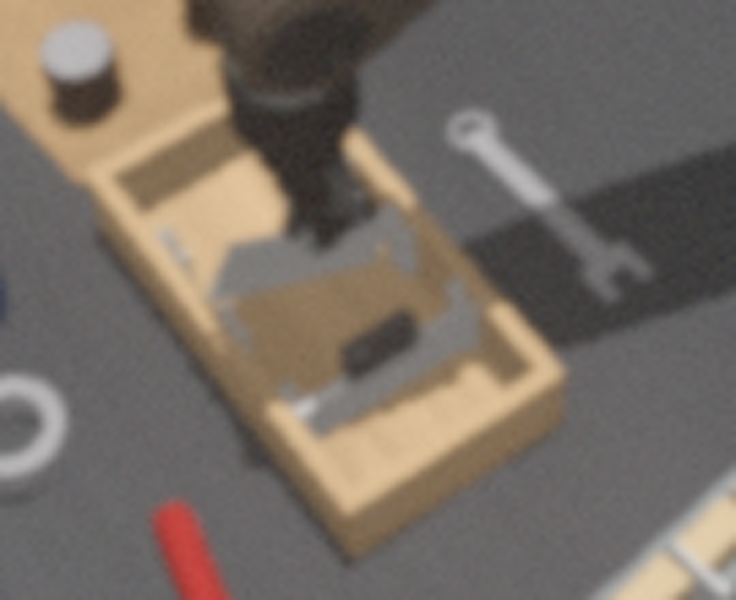

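```bash
H="python3 -m handwheel"
$H '[[[0,0,0,-0.03,0],[0,0,0,-0.03,0],[0,0,0,-0.01,0],[0,0,0,0,0],[0,0,0,0,0],[0,0,0,0,0]]]'
cat >> h.py <<'E'
def plateview(out=None):
    s=get_state(); I=viewer.read_camera('scene'); t=s['eef_pos']
    hh=np.radians(head()[0]-180); X=np.arange(-90,91); Z=np.arange(-80,41)
    G=np.array([[t+np.array([np.cos(hh)*x/1000-np.sin(hh)*.0025,np.sin(hh)*x/1000+np.cos(hh)*.0025,z/1000]) for x in X] for z in Z[::-1]])
    uv=proj('scene',G.reshape(-1,3)).reshape(len(Z),len(X),2).astype(np.float32)
    r=cv2.remap(I,uv[...,0],uv[...,1],cv2.INTER_LINEAR)
    if out: cv2.imwrite(out,cv2.resize(r,None,fx=4,fy=4))
    return r
E
python3 -c "
from h import *
go(crate(0,0)[0]+.001,crate(0,0)[1],.056,178.96)
cv2.imwrite('pics/s3raw.png',viewer.read_camera('scene'))
plateview('pics/s3.png')"
```

```text
time: 24.45
eef_pos: [0.5582, -0.017, 0.1731]
tcp_rot: [0.01, 1.0, 0.0, -0.002]
contact_force: [-0.5, 0.5, -3.1]
opening: 0.133
finger_force: 58.4
t 24.45 tcp [ 0.5582 -0.017   0.1731] head 178.86 tilt 0.26 open 11.3 grip 58.4 F [-0.5  0.5 -3.1] q [-0.21  0.09  1.92 -0.    1.14 -1.76]
tool delta [-0.0027  0.0002  0.117 ] spin -0.1
```

View pics/s3.png

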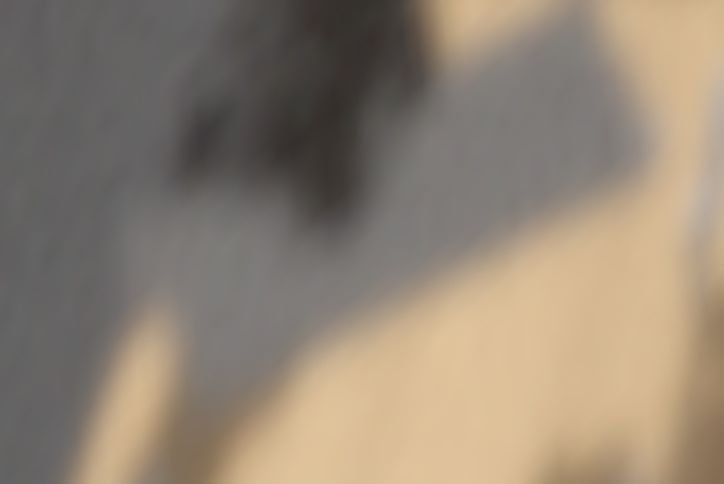

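```bash
H="python3 -m handwheel"
$H '[[[0,0,0.0345,0,0],[0,0,0.0345,0,0],[0,0,0.0345,0,0],[0,0,0.0345,0,0],[0,0,0.0345,0,0],[0,0,0.0345,0,0],[0,0,0,0.03,0],[0,0,0,0.03,0],[0,0,0,0.03,0],[0,0,0,0,0],[0,0,0,0,0],[0,0,0,0,0]]]' 20
$H '[[[0,0,0,0.006,0],[0,0,0,0.004,0],[0,0,0,0.004,0],[0,0,0,0.004,0],[0,0,0,0.004,0],[0,0,0,0.002,0],[0,0,0,0.002,0],[0,0,0,0.002,0],[0,0,0,0.002,0],[0,0,0,0,0],[0,0,0,0,0]]]'
python3 -c "
from h import *
go(.56,.19,.05,178.96)
plateview('pics/s4.png')"
```

```text
time: 25.55
eef_pos: [0.5645, 0.1896, 0.0866]
tcp_rot: [0.01, 1.0, 0.0, 0.0]
contact_force: [0.9, 0.5, -1.7]
opening: 0.131
finger_force: 58.3
time: 26.47
eef_pos: [0.5673, 0.1898, 0.0603]
tcp_rot: [0.01, 1.0, 0.0, 0.004]
contact_force: [1.0, -0.9, 11.2]
opening: 0.136
finger_force: 60.5
t 26.47 tcp [0.5673 0.1898 0.0603] head 178.88 tilt 0.41 open 11.6 grip 60.5 F [ 1.  -0.9 11.2] q [ 0.15  0.31  1.88 -0.    0.94 -1.4 ]
tool delta [0.0074 0.     0.0103] spin -0.08
```

View pics/s4.png

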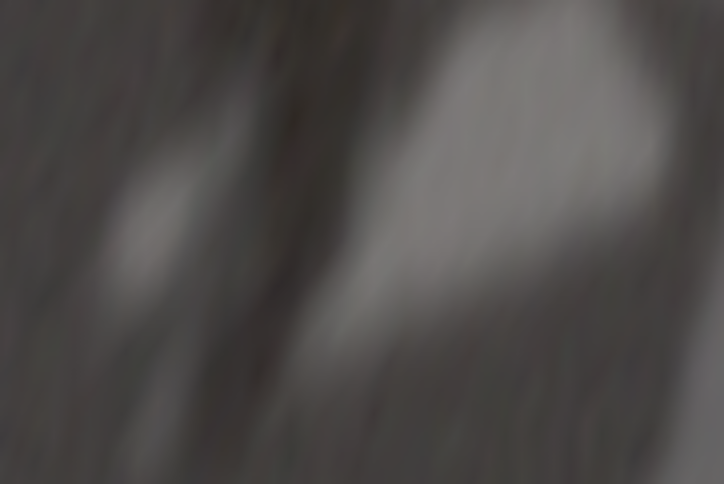

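```bash
H="python3 -m handwheel"
$H '[[[0.017,0,0,0,0],[0.017,0,0,0,0],[0.017,0,0,0,0],[0.017,0,0,0,0],[0.017,0,0,0,0],[0.017,0,0,0,0]]]' 40
python3 -c "
from h import *
go(.56,.19,.05,178.96)
r=plateview('pics/s5.png');cv2.imwrite('pics/s5raw.png',viewer.read_camera('top'))"
```

```text
time: 27.02
eef_pos: [0.5635, 0.1896, 0.0554]
tcp_rot: [0.01, 1.0, -0.0, -0.0]
contact_force: [-1.0, -0.0, 0.1]
opening: 0.197
finger_force: 0.0
t 27.02 tcp [0.5635 0.1896 0.0554] head 178.86 tilt 0.05 open 16.9 grip 0.0 F [-1.  -0.   0.1] q [ 0.15  0.32  1.89  0.    0.94 -1.4 ]
tool delta [0.0035 0.0003 0.0054] spin -0.1
```

View pics/s5.png

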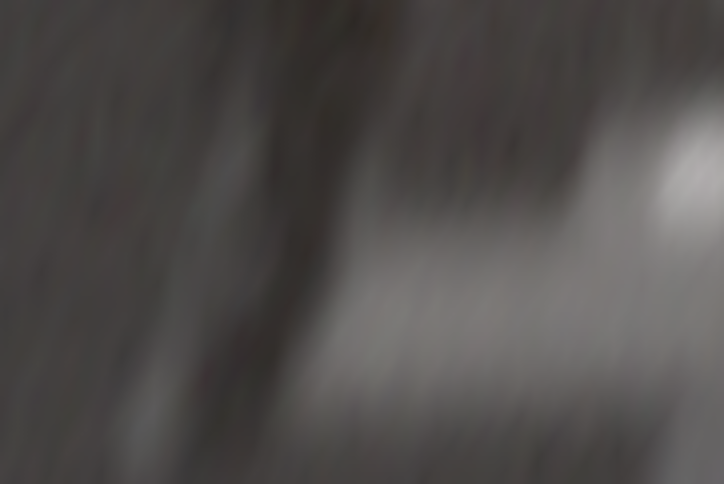

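```bash
python3 - <<'E'
from h import *
s=get_state();t=s['eef_pos']; I=viewer.read_camera('scene')
hh=np.radians(head()[0]-180)
def prof(z,dy,X):
    P=np.array([[t[0]+np.cos(hh)*x/1000-np.sin(hh)*dy,t[1]+np.sin(hh)*x/1000+np.cos(hh)*dy,z] for x in X])
    uv=proj('scene',P).astype(np.float32); return cv2.remap(I,uv[None,:,0],uv[None,:,1],cv2.INTER_LINEAR)[0].astype(int)
X=np.arange(-120,141,5); print('x',*X)
for z,dy in[(.010,.0025),(.02,.0025),(.03,.0025),(.04,.0025),(.05,.006),(.06,.006),(.07,.006)]:
    p=prof(z,dy,X); print(z,*[int(a.mean()) for a in p])
viewer.read_camera('top')
for n in('top','scene'):
    for d in viewer.outline_of(n,'plate1'):
        m=d['mask'];ys,xs=np.nonzero(m); print(n,round(d['confidence'],2),len(xs),toworld(n,xs.mean(),ys.mean(),.03)[:2].round(3),np.array([toworld(n,*q,.02)[:2] for q in cv2.boxPoints(cv2.minAreaRect(np.c_[xs,ys].astype(np.int32)))]).round(3).tolist())
E
```

```text
x -120 -115 -110 -105 -100 -95 -90 -85 -80 -75 -70 -65 -60 -55 -50 -45 -40 -35 -30 -25 -20 -15 -10 -5 0 5 10 15 20 25 30 35 40 45 50 55 60 65 70 75 80 85 90 95 100 105 110 115 120 125 130 135 140
0.01 64 65 65 65 64 63 64 61 61 64 65 65 59 62 71 73 65 56 48 50 53 74 99 110 117 116 115 114 116 115 114 116 115 115 114 115 114 115 113 113 112 114 112 104 93 97 101 100 100 98 98 100 99
0.02 64 64 62 64 65 64 65 62 62 61 65 63 62 63 65 72 70 62 60 48 49 52 73 101 113 116 116 116 116 115 116 117 118 117 120 121 120 119 119 120 121 118 120 111 100 97 99 100 101 100 96 99 99
0.03 63 63 62 61 63 65 64 66 66 63 64 65 63 62 64 71 72 67 63 57 49 45 54 80 100 101 103 102 103 103 105 104 106 108 114 119 120 121 124 130 131 131 125 114 102 99 100 100 101 100 97 98 98
0.04 62 63 63 61 65 63 63 64 64 66 63 63 62 62 64 68 71 70 61 56 51 47 52 72 87 83 80 80 81 82 81 82 83 85 93 112 120 120 129 151 159 157 151 126 106 98 98 96 100 100 99 99 98
0.05 61 62 62 63 62 64 64 61 65 64 64 64 61 61 63 64 69 72 66 58 54 47 48 60 81 87 80 79 76 79 80 79 79 84 86 103 118 121 124 141 159 162 160 136 112 98 99 98 99
[... 317 characters left out ...]
3 124 138 146 141 117 100 100 101 100 101 100 99 99
top 0.69 141 [0.598 0.37 ] [[0.604, 0.418], [0.614, 0.342], [0.595, 0.34], [0.586, 0.415]]
top 0.57 579 [0.315 0.535] [[0.251, 0.57], [0.383, 0.565], [0.38, 0.519], [0.249, 0.523]]
top 0.41 6463 [ 0.561 -0.024] [[0.652, 0.134], [0.646, -0.182], [0.476, -0.177], [0.481, 0.136]]
scene 0.72 283 [0.56  0.044] [[0.608, 0.008], [0.508, 0.011], [0.516, 0.062], [0.614, 0.058]]
scene 0.69 254 [0.604 0.185] [[0.657, 0.16], [0.553, 0.161], [0.557, 0.198], [0.659, 0.196]]
scene 0.6 259 [0.591 0.346] [[0.609, 0.28], [0.579, 0.275], [0.566, 0.407], [0.595, 0.41]]
scene 0.58 158 [0.314 0.531] [[0.38, 0.526], [0.258, 0.517], [0.258, 0.536], [0.379, 0.544]]
```

```bash
H="python3 -m handwheel"
$H '[[[0.017,-0.004,0,0,0],[0.017,-0.01,0,0,0],[0.017,-0.01,0,0,0],[0.017,-0.007,0,0,0],[0.017,0,0,0.006,0],[0.017,0,0,0.005,0],[0.017,0,0,0,0],[0,0,0,0,0],[0,0,0,0,0],[0,0,0,0,0],[0,0,0,0,0],[0,0,0,0,0]]]' 60
python3 -c "
from h import *
go(.56,.19,.05,178.96)"
$H '[[[0,0,0,-0.02,0],[0,0,0,-0.03,0],[0,0,0,-0.03,0],[0,0,0,-0.03,0],[0,0.017,0,0,0],[0,0.017,0,0,0],[0,0,0,0,0],[0,0,0,0,0],[0,0,0,0,0]]]'
python3 -c "
from h import *
go(.56,.19,.05,178.96)
s=get_state();t=s['eef_pos']; I=viewer.read_camera('scene')
hh=np.radians(head()[0]-180)
X=np.arange(-85,86,5); print('x',*X)
for k in range(-75,46,10):
    z=t[2]+k/1000;P=np.array([[t[0]+np.cos(hh)*x/1000-np.sin(hh)*.0025,t[1]+np.sin(hh)*x/1000+np.cos(hh)*.0025,z] for x in X])
    uv=proj('scene',P).astype(np.float32); p=cv2.remap(I,uv[None,:,0],uv[None,:,1],cv2.INTER_LINEAR)[0].astype(int);print(k,*[int(a.mean()) for a in p])
"
```

```text
time: 28.32
eef_pos: [0.5945, 0.189, 0.0447]
tcp_rot: [0.01, 1.0, -0.0, -0.0]
contact_force: [0.6, -0.1, -2.6]
opening: 0.13
finger_force: 60.2
t 28.32 tcp [0.5945 0.189  0.0447] head 178.86 tilt 0.02 open 11.1 grip 60.2 F [ 0.6 -0.1 -2.6] q [ 0.15  0.39  1.82 -0.    0.94 -1.41]
tool delta [ 0.0345  0.0003 -0.0053] spin -0.1
time: 29.07
eef_pos: [0.561, 0.1897, 0.1547]
tcp_rot: [0.01, 1.0, -0.0, 0.0]
contact_force: [0.5, -0.7, -1.7]
opening: 0.132
finger_force: 60.4
t 29.07 tcp [0.561  0.1897 0.1547] head 178.86 tilt 0.02 open 11.3 grip 60.4 F [ 0.5 -0.7 -1.7] q [ 0.15  0.18  1.85 -0.    1.11 -1.4 ]
tool delta [0.0011 0.0003 0.1047] spin -0.1
x -85 -80 -75 -70 -65 -60 -55 -50 -45 -40 -35 -30 -25 -20 -15 -10 -5 0 5 10 15 20 25 30 35 40 45 50 55 60 65 70 75 80 85
-75 65 64 64 63 64 64 64 63 62 65 63 66 63 63 62 65 64 62 64 63 65 65 64 67 71 66 65 62 64 64 62 65 64 65 64
-65 64 63 64 65 63 69 68 65 59 59 62 62 64 64 66 65 66 66 66 64 64 65 64 65 70 67 66 66 66 65 65 63 65 65 68
-55 63 64 64 71 63 67 73 71 61 57 55 57 64 69 72 73 74 76 76 76 78 76 76 75 72 73 72 73 73 71 63 68 69 68 73
-
[... 527 characters left out ...]
62 54 47 45 60 85 91 90 90 101 116 122 123 124 123 124 122 121 116 104 100 99 100
5 64 68 75 82 101 119 124 121 113 96 79 69 52 51 46 48 54 74 80 70 68 75 99 121 124 124 125 125 125 125 118 107 106 104 103
15 74 77 84 91 95 106 110 110 104 92 82 72 56 49 45 48 49 55 72 67 61 65 80 110 117 118 116 117 119 118 114 108 106 105 107
25 93 93 96 98 100 100 101 105 95 76 70 70 59 49 45 49 46 48 59 65 63 61 72 98 111 112 113 110 110 112 110 109 108 110 109
35 98 98 98 100 99 100 103 101 97 78 57 60 53 47 50 42 46 46 50 62 67 74 87 118 131 134 135 134 134 134 135 137 137 137 138
45 98 97 99 99 99 102 101 99 93 81 56 49 49 50 46 45 47 50 51 61 82 106 123 150 168 171 173 175 171 173 172 173 173 172 174
```

```bash
H="python3 -m handwheel"
$H '[[[0,-0.0025,-0.0344,0,-0.1],[0,0,-0.0344,0,0],[0,0,-0.0344,0,0],[0,0,-0.0344,0,0],[0,0,-0.0344,0,0],[0,0,-0.0344,0,0],[0,0,0,0.02,0],[0,0,0,0.015,0],[0,0,0,0.004,0],[0,0,0,0,0],[0,0,0,0,0],[0,0,0,0,0]]]'
$H '[[[0,0,0,0,0],[0,0,0,0,0],[0,0,0,0,0]]]'
python3 -c "
from h import *
go(crate(0,0)[0],crate(0,0)[1],.053,178.96)
t=get_state()['eef_pos'];I=viewer.read_camera('scene')
X=np.arange(-85,86,3); print('x',*X)
for k in (-30,-20,-10,-5,0):
    z=t[2]+k/1000;P=np.array([[t[0]+x/1000,t[1]+.0025-.018*x/1000,z] for x in X])
    uv=proj('scene',P).astype(np.float32); p=cv2.remap(I,uv[None,:,0],uv[None,:,1],cv2.INTER_LINEAR)[0].astype(int);print(k,*[int(a.max()-a.min()) for a in p])
"
```

```text
time: 30.12
eef_pos: [0.5605, -0.0165, 0.1169]
tcp_rot: [0.009, 1.0, -0.0, 0.001]
contact_force: [0.3, 0.3, -2.2]
opening: 0.135
finger_force: 60.4
time: 30.37
eef_pos: [0.5599, -0.0165, 0.1166]
tcp_rot: [0.009, 1.0, -0.0, 0.001]
contact_force: [0.5, -0.4, -2.7]
opening: 0.132
finger_force: 60.4
t 30.37 tcp [ 0.5599 -0.0165  0.1166] head 178.99 tilt 0.07 open 11.2 grip 60.4 F [ 0.5 -0.4 -2.7] q [-0.21  0.16  1.95 -0.    1.03 -1.76]
tool delta [ 0.0006 -0.0003  0.0636] spin 0.03
x -85 -82 -79 -76 -73 -70 -67 -64 -61 -58 -55 -52 -49 -46 -43 -40 -37 -34 -31 -28 -25 -22 -19 -16 -13 -10 -7 -4 -1 2 5 8 11 14 17 20 23 26 29 32 35 38 41 44 47 50 53 56 59 62 65 68 71 74 77 80 83
-30 2 3 12 28 43 49 45 31 15 7 4 3 5 6 6 7 7 8 6 7 7 8 9 7 8 7 9 10 10 7 10 8 8 9 8 8 7 6 5 6 7 5 7 5 5 4 5 7 9 11 16 27 37 51 62 64 62
-20 3 2 4 10 23 34 37 31 19 8 3 3 5 4 5 5 4 5 5 5 4 5 4 5 6 6 5 5 5 6 5 6 4 4 5 6 4 4 4 6 5 4 5 5 5 5 6 5 8 21 33 47 54 57 60 63 64
-10 2 3 1 2 7 11 18 19 13 8 5 4 4 6 5 5 4 4 5 6 6 6 6 6 7 7 8 7 3 4 5 4 4 5 4 5 5 6 6 6 6 6 6 6 5 5 4 6 9 22 41 55 63 64 62 63 66
-5 2 3 1 1 4 5 9 11 11 9 6 7 7 7 7 6 6 5 5 6 6 9 8 6 7 9 8 7 4 4 5 4 4 6 6 7 6 8 9 8 8 8 8 7 8 7 7 6 10 22 42 56 63 65 64 64 65
0 2 3 4 1 2 5 6 10 14 13 14 13 12 11 8 8 6 6 5 6 6 8 8 9 8 9 8 6 5 3 3 5 5 7 7 10 12 15 17 16 14 15 14 16 16 13 14 13 17 24 41 56 63 65 64 64 65
```

```bash
H="python3 -m handwheel"
$H '[[[0,0.0012,-0.0003,0,0],[0,0,0,0.004,0],[0,0,0,0.004,0],[0,0,0,0.004,0],[0,0,0,0.004,0],[0,0,0,0.002,0],[0,0,0,0,0]]]'
python3 -c "
from h import *
go(crate(0,0)[0],crate(0,0)[1],.053,178.96)"
$H '[[[0,0,0,0.003,0],[0,0,0,0.003,0],[0,0,0,0.003,0],[0,0,0,0.003,0],[0,0,0,0,0],[0,0,0,0,0]]]'
python3 -c "
from h import *
go(crate(0,0)[0],crate(0,0)[1],.053,178.96)"
```

```text
time: 31.0
eef_pos: [0.5579, -0.0173, 0.0971]
tcp_rot: [0.009, 1.0, -0.0, -0.001]
contact_force: [-1.3, -2.1, -3.2]
opening: 0.134
finger_force: 60.3
t 31.0 tcp [ 0.5579 -0.0173  0.0971] head 178.99 tilt 0.08 open 11.4 grip 60.3 F [-1.3 -2.1 -3.2] q [-0.21  0.18  1.96 -0.    0.99 -1.76]
tool delta [-0.0015  0.0006  0.0441] spin 0.03
time: 31.5
eef_pos: [0.5581, -0.0173, 0.0853]
tcp_rot: [0.009, 1.0, -0.0, -0.0]
contact_force: [0.4, -3.2, -3.6]
opening: 0.127
finger_force: 60.1
t 31.5 tcp [ 0.5581 -0.0173  0.0853] head 178.99 tilt 0.04 open 10.9 grip 60.1 F [ 0.4 -3.2 -3.6] q [-0.21  0.2   1.97 -0.    0.97 -1.76]
tool delta [-0.0013  0.0005  0.0323] spin 0.03
```

```bash
H="python3 -m handwheel"
$H '[[[0,-0.0003,-0.0006,0.003,0],[0,0,0,0.004,0],[0,0,0,0.004,0],[0,0,0,0.004,0],[0,0,0,0,0],[0,0,0,0,0]]]'
$H '[[[0,0,0,0.004,0],[0,0,0,0.004,0],[0,0,0,0.004,0],[0,0,0,0.003,0],[0,0,0,0.002,0],[0,0,0,0,0],[0,0,0,0,0]]]'
python3 -c "
from h import *
go(crate(0,0)[0],crate(0,0)[1],.053,178.96)"
```

```text
time: 32.0
eef_pos: [0.558, -0.0175, 0.07]
tcp_rot: [0.009, 1.0, 0.0, -0.001]
contact_force: [-0.2, -1.5, -3.4]
opening: 0.136
finger_force: 60.4
time: 32.58
eef_pos: [0.5582, -0.0175, 0.0533]
tcp_rot: [0.009, 1.0, 0.0, -0.0]
contact_force: [-0.6, -2.3, -2.7]
opening: 0.132
finger_force: 60.3
t 32.58 tcp [ 0.5582 -0.0175  0.0533] head 178.96 tilt 0.05 open 11.3 grip 60.3 F [-0.6 -2.3 -2.7] q [-0.21  0.25  1.98  0.    0.91 -1.77]
tool delta [-0.0012  0.0007  0.0003] spin -0.0
```

```bash
H="python3 -m handwheel"
$H '[[[0,0,0,0.002,0],[0,0,0,0,0],[0.035,0,0,0,0],[0.035,0,0,0,0],[0.035,0,0,0,0],[0.035,0,0,-0.01,0],[0.035,0,0,-0.025,0],[0.035,0,0,-0.035,0],[0.035,0,0,-0.035,0],[0.035,0,0,-0.022,0]]]'
$H '[[[0.035,0,0,0,6.87],[0.035,0,0,0,6.87],[0.035,0,0,0,6.87],[0.035,0,0,0,6.87],[0.035,0,0,0,6.87],[0.035,0,0,0,6.87],[0.035,0,0,0,6.87],[0.035,0,0,0,6.87],[0.035,0,0,0,6.87],[0.035,0,0,0,6.87],[0.035,0,0,0,6.87],[0.035,0,0,0,6.87]]]'
python3 - <<'E'
from h import *
c=np.array([.5964,.3509]); th=np.radians(6.5); d=np.array([-np.sin(th),np.cos(th)])
X=np.arange(-80,81,2)
for n in('top','scene'):
    I=viewer.read_camera(n).astype(np.float32)
    H=cv2.cvtColor(I.astype(np.uint8),cv2.COLOR_BGR2HSV)
    for z in((.0535,) if n=='top' else (.049,.045)):
        off=np.zeros(2) if n=='top' else np.array([.0025,0])
        best=[]
        for e in(-.002,0,.002):
            P=np.array([[*(c+d*x/1000+off+[e,0]),z] for x in X]);uv=proj(n,P).astype(np.float32)
            best.append(cv2.remap(H,uv[None,:,0],uv[None,:,1],cv2.INTER_LINEAR)[0])
        best=np.array(best).astype(int)
        print(n,z,'V-S',*[f'{x}:{(b[:,2]-b[:,1]).max()}' for x,b in zip(X,best.transpose(1,0,2)) if abs(x)>50])
go(.5964,.3509,.18,96.5)
E
```

```text
time: 33.42
eef_pos: [0.5602, -0.0177, 0.1839]
tcp_rot: [0.009, 1.0, -0.0, 0.003]
contact_force: [0.9, -0.2, -0.6]
opening: 0.41
finger_force: 0.0
time: 34.42
eef_pos: [0.5588, -0.0175, 0.18]
tcp_rot: [0.668, 0.744, 0.0, 0.0]
contact_force: [-0.4, 0.2, -0.5]
opening: 0.412
finger_force: 0.0
top 0.0535 V-S -80:176 -78:174 -76:174 -74:172 -72:166 -70:172 -68:188 -66:227 -64:244 -62:250 -60:250 -58:251 -56:252 -54:252 -52:252 52:250 54:250 56:250 58:248 60:246 62:239 64:219 66:197 68:178 70:177 72:191 74:202 76:204 78:192 80:161
scene 0.049 V-S -80:147 -78:137 -76:134 -74:132 -72:132 -70:135 -68:141 -66:157 -64:168 -62:174 -60:174 -58:175 -56:172 -54:171 -52:168 52:165 54:164 56:167 58:161 60:157 62:145 64:134 66:134 68:131 70:129 72:128 74:130 76:134 78:142 80:151
scene 0.045 V-S -80:148 -78:143 -76:143 -74:141 -72:142 -70:143 -68:145 -66:153 -64:163 -62:163 -60:163 -58:162 -56:159 -54:159 -52:155 52:152 54:154 56:154 58:152 60:147 62:142 64:142 66:141 68:138 70:137 72:137 74:141 76:142 78:149 80:154
t 34.52 tcp [ 0.5588 -0.0175  0.1799] head 96.52 tilt 0.07 open 35.1 grip 0.0 F [ 1.4 -0.6  0.2] q [-0.21  0.08  1.91  0.    1.15 -0.33]
tool delta [ 0.3617  0.0792 -0.    ] spin 0.02
```

```bash
H="python3 -m handwheel"
$H '[[[0.04,0.036,0.0079,0,0],[0.04,0.036,0.0079,0,0],[0.04,0.036,0.0079,0,0],[0.04,0.036,0.0079,0,0],[0.04,0.036,0.0079,0,0],[0.04,0.036,0.0079,0,0],[0.04,0.036,0.0079,0,0],[0.04,0.036,0.0079,0,0],[0.04,0.036,0.0079,0,0],[0.04,0.036,0.0079,0,0],[0.04,0,0,0,0],[0.04,0,0,0,0]]]' 60
$H '[[[0.04,0,0,0,0],[0.04,0,0,0,0],[0.04,0,0,0,0]]]'
python3 -c "
from h import *
go(.5967,.3496,.052,96.5)"
```

```text
time: 35.52
eef_pos: [0.5958, 0.3511, 0.179]
tcp_rot: [0.664, 0.748, 0.0, 0.0]
contact_force: [-0.2, -0.8, -0.2]
opening: 0.47
finger_force: 0.0
time: 35.77
eef_pos: [0.5964, 0.3478, 0.1791]
tcp_rot: [0.666, 0.746, -0.0, 0.0]
contact_force: [0.5, -0.4, 0.5]
opening: 0.466
finger_force: 0.0
t 35.77 tcp [0.5964 0.3478 0.1791] head 96.47 tilt 0.01 open 39.8 grip 0.0 F [ 0.5 -0.4  0.5] q [ 0.38  0.36  1.58 -0.    1.2   0.27]
tool delta [0.0018 0.0005 0.1271] spin -0.03
```

```bash
H="python3 -m handwheel"
$H '[[[0.04,0.0017,0.0005,0.03,0],[0.04,0,0,0.03,0],[0.04,0,0,0.03,0],[0.04,0,0,0.026,0],[0.04,0,0,0.01,0],[0.04,0,0,0,0],[0.04,0,0,0,0],[0,0,0,0,0],[0,0,0,0,0],[0,0,0,0,0],[0,0,0,0,0],[0,0,0,0,0]]]' 60
$H '[[[0,0,0,0,0],[0,0,0,0,0]]]'
python3 -c "
from h import *
go(.5966,.3495,.052,96.5)"
$H '[[[0,0,0,-0.006,0],[0,0,0,-0.015,0],[0,0,0,-0.025,0],[0,0,0,-0.03,0],[0,0,0,-0.03,0],[0,0,0,-0.014,0]]]'
$H '[[[0,0,0,0,-6.87],[0,0,0,0,-6.87],[0,0,0,0,-6.87],[0,0,0,0,-6.87],[0,0,0,0,-6.87],[0,0,0,0,-6.87],[0,0,0,0,-6.87],[0,0,0,0,-6.87],[0,0,0,0,-6.87],[0,0,0,0,-6.87],[0,0,0,0,-6.87],[0,0,0,0,-6.87]]]'
python3 -c "
from h import *
go(*crate(0,-.07)[:2],.17,178.96)"
```

```text
time: 36.77
eef_pos: [0.5975, 0.3513, 0.0559]
tcp_rot: [0.666, 0.746, 0.001, 0.001]
contact_force: [-2.5, -0.9, 6.5]
opening: 0.13
finger_force: 59.5
time: 36.93
eef_pos: [0.5975, 0.3514, 0.0559]
tcp_rot: [0.666, 0.746, 0.001, 0.001]
contact_force: [-2.3, -1.0, 6.4]
opening: 0.128
finger_force: 59.5
t 36.93 tcp [0.5975 0.3514 0.0559] head 96.52 tilt 0.16 open 11.0 grip 59.5 F [-2.3 -1.   6.4] q [0.39 0.5  1.64 0.   1.   0.27]
tool delta [-0.0017 -0.0011  0.0039] spin 0.02
time: 37.43
eef_pos: [0.5985, 0.3517, 0.1791]
tcp_rot: [0.666, 0.746, 0.004, 0.002]
contact_force: [1.3, 0.3, -0.7]
opening: 0.127
finger_force: 59.0
time: 38.43
eef_pos: [0.5961, 0.3506, 0.1725]
tcp_rot: [0.006, 1.0, -0.0, -0.0]
contact_force: [0.0, 0.5, -2.1]
opening: 0.129
finger_force: 59.0
t 38.43 tcp [0.5961 0.3506 0.1725] head 179.3 tilt 0.04 open 11.0 grip 59.0 F [ 0.   0.5 -2.1] q [ 0.39  0.37  1.58 -0.    1.19 -1.17]
tool delta [ 0.0326 -0.4379  0.0027] spin 0.34
```

```bash
H="python3 -m handwheel"
$H '[[[0,0.0029,-0.0365,0,0.03],[0,0.0029,-0.0365,0,0.03],[0,0.0029,-0.0365,0,0.03],[0,0.0029,-0.0365,0,0.03],[0,0.0029,-0.0365,0,0.03],[0,0.0029,-0.0365,0,0.03],[0,0.0029,-0.0365,0,0.03],[0,0.0029,-0.0365,0,0.03],[0,0.0029,-0.0365,0,0.03],[0,0.0029,-0.0365,0,0],[0,0.0029,-0.0365,0,0],[0,0.0029,-0.0365,0,0]]]'
$H '[[[0,0,0,0.02,0],[0,0,0,0.02,0],[0,0,0,0.01,0],[0,0,0,0,0],[0,0,0,0,0],[0,0,0,0,0],[0,0,0,0,0]]]'
python3 -c "
from h import *
go(crate(0,-.07)[0]-.002,crate(0,-.07)[1],.056,178.96)
t=get_state()['eef_pos'];I=viewer.read_camera('scene')
X=np.arange(-85,86,3); print('x',*X)
for k in (-40,-30,-20,-10,-5,0):
    z=t[2]+k/1000;P=np.array([[t[0]+x/1000,t[1]+.0025-.018*x/1000,z] for x in X])
    uv=proj('scene',P).astype(np.float32); p=cv2.remap(I,uv[None,:,0],uv[None,:,1],cv2.INTER_LINEAR)[0].astype(int);print(k,*[int(a.max()-a.min()) for a in p])
"
```

```text
time: 39.43
eef_pos: [0.5518, -0.088, 0.173]
tcp_rot: [0.011, 1.0, -0.0, 0.0]
contact_force: [0.4, -0.4, -1.9]
opening: 0.13
finger_force: 59.1
time: 40.02
eef_pos: [0.5536, -0.0862, 0.1243]
tcp_rot: [0.011, 1.0, -0.0, 0.001]
contact_force: [0.2, -0.3, -2.2]
opening: 0.133
finger_force: 59.4
t 40.02 tcp [ 0.5536 -0.0862  0.1243] head 178.74 tilt 0.15 open 11.4 grip 59.4 F [ 0.2 -0.3 -2.2] q [-0.34  0.15  1.95 -0.    1.04 -1.88]
tool delta [-0.0024 -0.0005  0.0684] spin -0.22
x -85 -82 -79 -76 -73 -70 -67 -64 -61 -58 -55 -52 -49 -46 -43 -40 -37 -34 -31 -28 -25 -22 -19 -16 -13 -10 -7 -4 -1 2 5 8 11 14 17 20 23 26 29 32 35 38 41 44 47 50 53 56 59 62 65 68 71 74 77 80 83
-40 2 5 3 7 20 35 44 42 29 16 8 6 4 6 6 7 9 11 14 17 17 18 18 18 21 19 19 19 19 17 18 19 19 20 21 21 19 19 17 14 11 10 9 10 9 10 10 11 10 12 17 21 28 40 54 64 67
-30 2 2 2 2 4 11 21 26 21 12 6 4 5 4 3 4 4 5 5 4 4 4 5 5 6 7 6 6 7 7 4 5 5 6 6 6 4 4 5 5 5 5 5 3 4 7 5 4 7 12 25 40 50 54 60 64 67
-20 0 1 2 2 1 3 4 6 9 7 6 4 4 4 3 3 3 4 5 4 4 5 5 5 6 4 3 5 5 5 5 3 3 4 4 2 3 3 4 4 4 5 4 5 3 5 5 5 6 12 25 45 57 64 67 66 68
-10 2 2 2 3 4 4 2 3 4 4 5 5 7 6 5 4 4 3 3 3 3 3 4 5 6 5 7 5 4 4 4 4 3 5 6 5 5 5 5 5 5 5 5 5 5 5 5 5 6 8 19 35 49 58 62 64 65
-5 3 2 1 2 1 2 1 3 3 6 8 12 14 11 7 4 4 5 3 3 2 4 4 5 6 7 8 6 5 4 4 4 6 5 5 6 5 6 7 6 7 7 8 7 6 7 6 6 7 9 15 29 42 50 56 59 62
0 3 2 1 1 0 0 0 2 5 10 16 25 27 25 17 8 5 5 3 5 5 6 5 7 7 8 9 6 5 4 5 4 6 6 5 6 6 8 11 11 11 11 14 13 14 13 12 12 11 14 15 26 36 44 49 53 57
```

```bash
H="python3 -m handwheel"
$H '[[[0,-0.0019,-0.001,0.004,-0.2],[0,0,0,0.006,0],[0,0,0,0.006,0],[0,0,0,0.004,0],[0,0,0,0.004,0],[0,0,0,0.002,0],[0,0,0,0,0],[0,0,0,0,0]]]'
python3 -c "
from h import *
go(.5555,-.0873,.056,178.96)"
$H '[[[0,0,0,0.003,0],[0,0,0,0.003,0],[0,0,0,0.003,0],[0,0,0,0.003,0],[0,0,0,0,0],[0,0,0,0,0]]]'
python3 -c "
from h import *
go(.5555,-.0873,.056,178.96)"
```

```text
time: 40.73
eef_pos: [0.5543, -0.0874, 0.0966]
tcp_rot: [0.01, 1.0, 0.0, -0.0]
contact_force: [0.5, 0.3, -1.3]
opening: 0.125
finger_force: 59.4
t 40.73 tcp [ 0.5543 -0.0874  0.0966] head 178.88 tilt 0.02 open 10.7 grip 59.4 F [ 0.5  0.3 -1.3] q [-0.34  0.19  1.96 -0.    0.99 -1.89]
tool delta [-0.0012  0.0002  0.0406] spin -0.08
time: 41.23
eef_pos: [0.5542, -0.0874, 0.0844]
tcp_rot: [0.01, 1.0, 0.0, -0.0]
contact_force: [-1.1, 0.7, -1.6]
opening: 0.128
finger_force: 59.4
t 41.23 tcp [ 0.5542 -0.0874  0.0844] head 178.89 tilt 0.04 open 10.9 grip 59.4 F [-1.1  0.7 -1.6] q [-0.34  0.21  1.96 -0.    0.97 -1.89]
tool delta [-0.0014  0.0001  0.0284] spin -0.07
```

Inside the slots with no force. Continue down.

```bash
H="python3 -m handwheel"
$H '[[[0,-0.0008,0,0.003,0],[0,0,0,0.004,0],[0,0,0,0.004,0],[0,0,0,0.004,0],[0,0,0,0,0],[0,0,0,0,0]]]'
$H '[[[0,0,0,0.004,0],[0,0,0,0.004,0],[0,0,0,0.003,0],[0,0,0,0.002,0],[0,0,0,0.001,0],[0,0,0,0,0],[0,0,0,0,0]]]'
python3 -c "
from h import *
go(.5555,-.0873,.056,178.96)"
```

```text
time: 41.73
eef_pos: [0.5548, -0.0873, 0.0692]
tcp_rot: [0.01, 1.0, 0.0, -0.001]
contact_force: [0.0, -0.4, -2.3]
opening: 0.13
finger_force: 59.4
time: 42.32
eef_pos: [0.5553, -0.0875, 0.056]
tcp_rot: [0.01, 1.0, -0.0, -0.0]
contact_force: [-1.4, 0.2, 1.2]
opening: 0.129
finger_force: 59.5
t 42.32 tcp [ 0.5553 -0.0875  0.056 ] head 178.89 tilt 0.0 open 11.0 grip 59.5 F [-1.4  0.2  1.2] q [-0.34  0.25  1.97 -0.    0.92 -1.89]
tool delta [-0.0002  0.0002  0.    ] spin -0.07
```

```bash
H="python3 -m handwheel"
$H '[[[0,0,0,0.001,0],[0,0,0,0.001,0],[0,0,0,0,0],[0.035,0,0,0,0],[0.035,0,0,0,0],[0.035,0,0,0,0],[0.035,0,0,-0.01,0],[0.035,0,0,-0.025,0],[0.035,0,0,-0.035,0],[0.035,0,0,-0.035,0],[0.035,0,0,-0.022,0]]]'
$H '[[[0.035,0,0,0,6.92],[0.035,0,0,0,6.92],[0.035,0,0,0,6.92],[0.035,0,0,0,6.92],[0.035,0,0,0,6.92],[0.035,0,0,0,6.92],[0.035,0,0,0,6.92],[0.035,0,0,0,6.92],[0.035,0,0,0,6.92],[0.035,0,0,0,6.92],[0.035,0,0,0,6.92],[0.035,0,0,0,6.92]]]'
$H '[[[0.066,0,0,0,6.92],[0.066,-0.0362,0.0067,0,0],[0.066,-0.0362,0.0067,0,0],[0.066,-0.0362,0.0067,0,0],[0.066,-0.0362,0.0067,0,0],[0.066,-0.0362,0.0067,0,0],[0.066,0,0,0,0],[0.066,0,0,0,0],[0.066,0,0,0,0],[0.066,0,0,0,0]]]'
python3 - <<'E'
from h import *
go(.5854,-.269,.045,88.96)
I=viewer.read_camera('top');cv2.imwrite('pics/t4raw.png',I);cv2.imwrite('pics/t4.png',cv2.resize(I[110:260,220:440],(792,540),interpolation=cv2.INTER_CUBIC))
viewer.read_camera('scene')
for n in('top','scene'):
    for d in viewer.outline_of(n,'blank1'):
        m=d['mask'];ys,xs=np.nonzero(m); q=toworld(n,xs.mean(),ys.mean(),.03)[:2]
        if q[1]<-.2 and d['confidence']>.4: print(n,round(d['confidence'],2),len(xs),q.round(3),fit({n:m.astype(np.float32)},cyl(.025,.054),q,False)[0].round(4))
E
```

```text
time: 43.23
eef_pos: [0.5567, -0.0879, 0.1854]
tcp_rot: [0.01, 1.0, -0.001, 0.003]
contact_force: [1.9, 0.7, -0.3]
opening: 0.408
finger_force: 0.0
time: 44.23
eef_pos: [0.5553, -0.0874, 0.1814]
tcp_rot: [0.672, 0.74, 0.0, 0.0]
contact_force: [0.6, -0.3, 0.3]
opening: 0.412
finger_force: 0.0
time: 45.07
eef_pos: [0.5851, -0.2678, 0.1808]
tcp_rot: [0.713, 0.701, 0.0, -0.0]
contact_force: [0.5, -0.1, -0.5]
opening: 0.772
finger_force: 0.0
t 45.07 tcp [ 0.5851 -0.2678  0.1808] head 88.99 tilt 0.04 open 65.9 grip 0.0 F [ 0.5 -0.1 -0.5] q [-0.59  0.26  1.7   0.    1.18 -0.57]
tool delta [-0.0013  0.0003  0.1358] spin 0.03
top 0.93 372 [ 0.585 -0.269] [ 0.5852 -0.2686]
top 0.74 223 [ 0.476 -0.266] [ 0.4732 -0.2712]
scene 0.72 184 [ 0.474 -0.274] [ 0.472  -0.2758]
scene 0.63 186 [ 0.487 -0.372] [ 0.4858 -0.3776]
scene 0.52 214 [ 0.587 -0.269] [ 0.5858 -0.27  ]
```

View pics/t4.png

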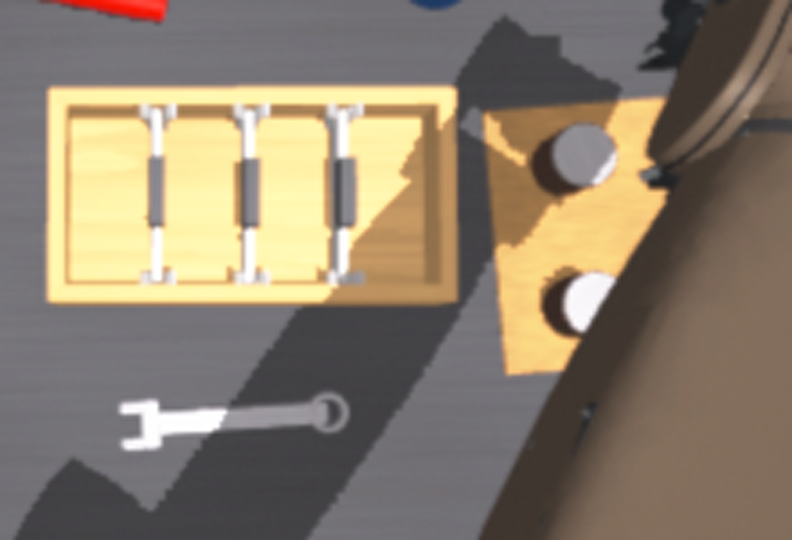

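```bash
H="python3 -m handwheel"
$H '[[[0.066,-0.0013,0,0.035,0],[0.066,0,0,0.035,0],[0.066,0,0,0.035,0],[0.066,0,0,0.03,0],[0.066,0,0,0.016,0],[0.066,0,0,0.01,0],[0.066,0,0,0,0],[0.066,0,0,0,0],[0.04,0,0,0,0],[0.04,0,0,0,0],[0.04,0,0,0,0],[0.04,0,0,0,0]]]' 90
$H '[[[0.04,0,0,0,0],[0.04,0,0,0,0]]]'
python3 -c "
from h import *
go(*crate(0,-.105)[:2],.15,88.96)"
```

```text
time: 46.27
eef_pos: [0.5867, -0.2712, 0.0227]
tcp_rot: [0.714, 0.701, 0.0, 0.002]
contact_force: [-1.3, 0.7, 6.4]
opening: 0.561
finger_force: 94.2
time: 46.43
eef_pos: [0.5867, -0.2712, 0.0227]
tcp_rot: [0.714, 0.701, 0.0, 0.002]
contact_force: [-1.5, 1.3, 6.1]
opening: 0.558
finger_force: 94.2
t 46.43 tcp [ 0.5867 -0.2712  0.0227] head 88.94 tilt 0.21 open 47.7 grip 94.2 F [-1.5  1.3  6.1] q [-0.59  0.46  1.77 -0.    0.91 -0.57]
tool delta [ 0.1486 -0.0315 -0.1277] spin -0.02
```

```bash
H="python3 -m handwheel"
$H '[[[0.04,0,0,-0.012,0],[0.04,0,0,-0.03,0],[0.04,0,0,-0.04,0],[0.04,0,0,-0.04,0],[0.04,0,0,0,0]]]'
$H '[[[0.04,0.0319,-0.0035,0,0],[0.04,0.0319,-0.0035,0,0],[0.04,0.0319,-0.0035,0,0],[0.04,0.0319,-0.0035,0,0],[0.04,0.0319,-0.0035,0,0],[0.04,0.0319,-0.0035,0,0],[0.04,0.0319,-0.0035,0,0],[0.04,0.0319,-0.0035,0,0],[0.04,0.0319,-0.0035,0,0],[0.04,0,0,0,0],[0.04,0,0,0,0],[0.04,0,0,0,0]]]'
$H '[[[0.04,0,0,0,0],[0.04,0,0,0,0]]]'
python3 -c "
from h import *
go(crate(0,.035)[0],crate(0,.035)[1]-.002,.031,88.96)"
```

```text
time: 46.85
eef_pos: [0.5895, -0.2729, 0.1517]
tcp_rot: [0.714, 0.7, 0.002, 0.008]
contact_force: [3.2, -1.5, -4.2]
opening: 0.561
finger_force: 95.7
time: 47.85
eef_pos: [0.5579, 0.0175, 0.1401]
tcp_rot: [0.713, 0.701, -0.001, -0.001]
contact_force: [-1.2, -0.8, -7.6]
opening: 0.563
finger_force: 95.2
time: 48.02
eef_pos: [0.559, 0.0162, 0.1413]
tcp_rot: [0.714, 0.7, -0.0, -0.0]
contact_force: [0.6, -0.5, -8.1]
opening: 0.566
finger_force: 95.2
t 48.02 tcp [0.559  0.0162 0.1413] head 88.84 tilt 0.05 open 48.3 grip 95.2 F [ 0.6 -0.5 -8.1] q [-0.15  0.13  1.94 -0.    1.08 -0.13]
tool delta [-0.      0.0012  0.1103] spin -0.12
```

```bash
H="python3 -m handwheel"
$H '[[[0.04,0,0.001,0.03,0],[0.04,0,0,0.03,0],[0.04,0,0,0.02,0],[0.04,0,0,0.015,0],[0.04,0,0,0.008,0],[0.04,0,0,0.004,0],[0.04,0,0,0.002,0],[0.04,0,0,0,0],[0.04,0,0,0,0]]]'
python3 -c "
from h import *
go(crate(0,.035)[0],crate(0,.035)[1]-.002,.031,88.96)"
```

```text
time: 48.77
eef_pos: [0.5614, 0.0169, 0.0342]
tcp_rot: [0.714, 0.7, 0.001, 0.001]
contact_force: [-0.5, 0.5, -6.9]
opening: 0.56
finger_force: 95.2
t 48.77 tcp [0.5614 0.0169 0.0342] head 88.91 tilt 0.15 open 47.8 grip 95.2 F [-0.5  0.5 -6.9] q [-0.15  0.29  1.98  0.    0.87 -0.13]
tool delta [-0.0008 -0.0014  0.0032] spin -0.05
```

```bash
H="python3 -m handwheel"
$H '[[[0.04,0,0,0.002,0],[0.04,0,0,0.0015,0],[0.04,0,0,0,0],[0.064,0,0,0,0],[0.064,0,0,0,0],[0.064,0,0,0,0],[0.064,0,0,0,0],[0.064,0,0,-0.02,0],[0.064,0,0,-0.04,0],[0.064,0,0,-0.04,0],[0.064,0,0,-0.04,0]]]'
$H '[[[0.066,-0.0326,-0.0092,0,0],[0.066,-0.0326,-0.0092,0,0],[0.066,-0.0326,-0.0092,0,0],[0.066,-0.0326,-0.0092,0,0],[0.066,-0.0326,-0.0092,0,0],[0.066,-0.0326,-0.0092,0,0],[0.066,-0.0326,-0.0092,0,0],[0.066,-0.0326,-0.0092,0,0],[0.066,-0.0326,-0.0092,0,0],[0.066,0,0,0,0],[0.066,0,0,0,0],[0.066,0,0,0,0]]]'
cat > bl.py <<'E'
from h import *
for n in('top','scene'):
    viewer.read_camera(n)
    for d in viewer.outline_of(n,'blank1'):
        m=d['mask'];ys,xs=np.nonzero(m); q=toworld(n,xs.mean(),ys.mean(),.03)[:2]
        if d['confidence']>.3: print(n,round(d['confidence'],2),len(xs),q.round(3),fit({n:m.astype(np.float32)},cyl(.025,.054,.008 if q[1]>-.2 else 0),q,False)[0].round(4))
E
python3 -c "
from h import *
go(.473,-.2745,.02,88.96)
import bl"
```

```text
time: 49.68
eef_pos: [0.5598, 0.0173, 0.1709]
tcp_rot: [0.714, 0.7, -0.0, -0.0]
contact_force: [1.6, -0.5, 0.4]
opening: 0.749
finger_force: 0.0
time: 50.68
eef_pos: [0.4719, -0.2743, 0.1695]
tcp_rot: [0.714, 0.7, 0.0, -0.0]
contact_force: [-0.4, -0.2, -0.4]
opening: 0.772
finger_force: 0.0
t 50.68 tcp [ 0.4719 -0.2743  0.1695] head 88.9 tilt 0.03 open 65.9 grip 0.0 F [-0.4 -0.2 -0.4] q [-0.71  0.06  1.95  0.    1.13 -0.69]
tool delta [-0.0002  0.001   0.1495] spin -0.06
top 0.63 46 [ 0.487 -0.346] [ 0.4831 -0.3218]
top 0.63 283 [0.562 0.018] [0.56  0.019]
top 0.56 357 [ 0.466 -0.304] [ 0.4662 -0.3033]
top 0.41 5958 [ 0.561 -0.022] [ 0.6087 -0.0522]
scene 0.75 211 [ 0.488 -0.376] [ 0.4865 -0.378 ]
scene 0.73 155 [0.558 0.001] [0.5593 0.0096]
scene 0.56 192 [ 0.468 -0.301] [ 0.4671 -0.3022]
scene 0.44 2985 [ 0.559 -0.01 ] [ 0.611  -0.1459]
```

```bash
H="python3 -m handwheel"
$H '[[[0.066,-0.0286,-0.0049,0,0],[0.066,0,0,0.035,0],[0.066,0,0,0.035,0],[0.066,0,0,0.035,0],[0.066,0,0,0,0],[0.066,0,0,0.025,0],[0.066,0,0,0.01,0],[0.066,0,0,0.008,0],[0.066,0,0,0,0],[0.066,0,0,0,0],[0.066,0,0,0,0]]]'
python3 -c "
from h import *
go(.4665,-.3028,.0215,88.96)"
```

```text
time: 51.8
eef_pos: [0.4674, -0.3037, 0.023]
tcp_rot: [0.714, 0.701, 0.0, 0.001]
contact_force: [0.4, -0.1, 0.5]
opening: 0.772
finger_force: 0.0
t 51.8 tcp [ 0.4674 -0.3037  0.023 ] head 88.94 tilt 0.15 open 65.9 grip 0.0 F [ 0.4 -0.1  0.5] q [-0.76  0.3   1.99  0.    0.85 -0.74]
tool delta [ 0.0009 -0.0009  0.0015] spin -0.02
```

```bash
H="python3 -m handwheel"
$H '[[[0.04,0,0,0,0],[0.04,0,0,0,0],[0.04,0,0,0,0],[0.04,0,0,0,0],[0.04,0,0,0,0],[0.04,0,0,0,0]]]' 90
python3 -c "
from h import *
go(.4665,-.3028,.0215,88.96)"
$H '[[[0.04,0,0,-0.012,0],[0.04,0,0,-0.03,0],[0.04,0,0,-0.04,0],[0.04,0,0,-0.04,0],[0.04,0,0,0,0]]]'
$H '[[[0.04,0.0316,0.0108,0,0],[0.04,0.0316,0.0108,0,0],[0.04,0.0316,0.0108,0,0],[0.04,0.0316,0.0108,0,0],[0.04,0.0316,0.0108,0,0],[0.04,0.0316,0.0108,0,0],[0.04,0.0316,0.0108,0,0],[0.04,0.0316,0.0108,0,0],[0.04,0,0,0,0],[0.04,0,0,0,0],[0.04,0,0,0,0],[0.04,0,0,0,0]]]'
python3 -c "
from h import *
go(crate(0,-.035)[0],crate(0,-.035)[1]-.001,.031,88.96)"
```

```text
time: 52.3
eef_pos: [0.4671, -0.3038, 0.0233]
tcp_rot: [0.714, 0.701, -0.0, 0.001]
contact_force: [-3.1, 0.8, 6.6]
opening: 0.559
finger_force: 93.0
t 52.3 tcp [ 0.4671 -0.3038  0.0233] head 88.94 tilt 0.11 open 47.7 grip 93.0 F [-3.1  0.8  6.6] q [-0.76  0.3   1.99 -0.    0.85 -0.74]
tool delta [ 0.001  -0.0006  0.0018] spin -0.02
time: 52.72
eef_pos: [0.4701, -0.3062, 0.1524]
tcp_rot: [0.714, 0.7, 0.0, 0.008]
contact_force: [2.7, -3.7, -3.9]
opening: 0.557
finger_force: 95.6
time: 53.72
eef_pos: [0.5565, -0.0525, 0.1421]
tcp_rot: [0.714, 0.7, -0.001, -0.001]
contact_force: [-0.3, -1.1, -6.6]
opening: 0.563
finger_force: 95.2
t 53.72 tcp [ 0.5565 -0.0525  0.1421] head 88.87 tilt 0.14 open 48.1 grip 95.2 F [-0.3 -1.1 -6.6] q [-0.28  0.13  1.94 -0.    1.08 -0.26]
tool delta [-0.0003  0.0026  0.1111] spin -0.09
```

```bash
H="python3 -m handwheel"
$H '[[[0.04,0,0.0013,0.03,0],[0.04,0,0,0.03,0],[0.04,0,0,0.02,0],[0.04,0,0,0.015,0],[0.04,0,0,0.008,0],[0.04,0,0,0.004,0],[0.04,0,0,0.002,0],[0.04,0,0,0,0],[0.04,0,0,0,0],[0.04,0,0,0,0]]]'
python3 -c "
from h import *
go(crate(0,-.035)[0],crate(0,-.035)[1]-.001,.031,88.96)"
```

```text
time: 54.55
eef_pos: [0.5599, -0.0523, 0.0357]
tcp_rot: [0.714, 0.7, 0.001, 0.001]
contact_force: [0.3, 0.4, -6.5]
opening: 0.561
finger_force: 95.3
t 54.55 tcp [ 0.5599 -0.0523  0.0357] head 88.92 tilt 0.16 open 47.9 grip 95.3 F [ 0.3  0.4 -6.5] q [-0.27  0.28  1.98  0.    0.88 -0.25]
tool delta [-0.0006 -0.0012  0.0047] spin -0.04
```

```bash
H="python3 -m handwheel"
$H '[[[0.04,0,0,0.003,0],[0.04,0,0,0.002,0],[0.04,0,0,0,0],[0.064,0,0,0,0],[0.064,0,0,0,0],[0.064,0,0,0,0],[0.064,0,0,0,0],[0.064,0,0,-0.02,0],[0.064,0,0,-0.04,0],[0.064,0,0,-0.04,0],[0.064,0,0,-0.04,0]]]'
$H '[[[0.066,-0.0361,-0.0075,0,0],[0.066,-0.0361,-0.0075,0,0],[0.066,-0.0361,-0.0075,0,0],[0.066,-0.0361,-0.0075,0,0],[0.066,-0.0361,-0.0075,0,0],[0.066,-0.0361,-0.0075,0,0],[0.066,-0.0361,-0.0075,0,0],[0.066,-0.0361,-0.0075,0,0],[0.066,-0.0361,-0.0075,0,0],[0.066,0,0,0,0],[0.066,0,0,0,0],[0.066,0,0,0,0]]]'
python3 -c "
from h import *
go(.4862,-.3755,.0215,88.96)
import bl"
```

```text
time: 55.47
eef_pos: [0.5585, -0.0518, 0.1705]
tcp_rot: [0.714, 0.7, -0.0, -0.0]
contact_force: [2.1, -0.2, 0.4]
opening: 0.745
finger_force: 0.0
time: 56.47
eef_pos: [0.4852, -0.3752, 0.1691]
tcp_rot: [0.714, 0.7, 0.0, -0.0]
contact_force: [0.7, -0.2, -0.5]
opening: 0.774
finger_force: 0.0
t 56.47 tcp [ 0.4852 -0.3752  0.1691] head 88.89 tilt 0.04 open 66.1 grip 0.0 F [ 0.7 -0.2 -0.5] q [-0.82  0.21  1.79  0.    1.15 -0.8 ]
tool delta [-0.0004  0.0011  0.1476] spin -0.07
top 0.76 306 [ 0.561 -0.054] [ 0.5591 -0.052 ]
top 0.65 389 [ 0.486 -0.375] [ 0.4859 -0.3747]
top 0.54 300 [0.563 0.018] [0.561  0.0182]
scene 0.67 174 [ 0.486 -0.376] [ 0.4867 -0.3776]
scene 0.55 120 [0.559 0.001] [0.5603 0.0076]
scene 0.45 163 [ 0.556 -0.07 ] [ 0.5588 -0.0593]
```

```bash
H="python3 -m handwheel"
$H '[[[0.066,0,0,0.035,0],[0.066,0,0,0.035,0],[0.066,0,0,0.035,0],[0.066,0,0,0.025,0],[0.066,0,0,0.009,0],[0.066,0,0,0.007,0],[0.066,0,0,0,0],[0.066,0,0,0,0],[0.066,0,0,0,0]]]'
$H '[[[0.04,0,0,0,0],[0.04,0,0,0,0],[0.04,0,0,0,0],[0.04,0,0,0,0],[0.04,0,0,0,0],[0.04,0,0,0,0]]]' 90
python3 -c "
from h import *
go(.4862,-.375,.0215,88.96)"
$H '[[[0.04,0,0,-0.012,0],[0.04,0,0,-0.03,0],[0.04,0,0,-0.04,0],[0.04,0,0,-0.04,0],[0.04,0,0,0,0]]]'
$H '[[[0.04,0.0318,0.0083,0,0],[0.04,0.0318,0.0083,0,0],[0.04,0.0318,0.0083,0,0],[0.04,0.0318,0.0083,0,0],[0.04,0.0318,0.0083,0,0],[0.04,0.0318,0.0083,0,0],[0.04,0.0318,0.0083,0,0],[0.04,0.0318,0.0083,0,0],[0.04,0,0,0,0],[0.04,0,0,0,0],[0.04,0,0,0,0],[0.04,0,0,0,0]]]'
python3 -c "
from h import *
go(crate(0,-.106)[0],crate(0,-.106)[1],.031,88.96)"
```

```text
time: 57.42
eef_pos: [0.4866, -0.3767, 0.0257]
tcp_rot: [0.714, 0.701, -0.0, 0.002]
contact_force: [-0.2, 0.1, -0.4]
opening: 0.773
finger_force: 0.0
time: 57.92
eef_pos: [0.4862, -0.3767, 0.0259]
tcp_rot: [0.714, 0.7, -0.0, 0.002]
contact_force: [-1.9, 1.8, 6.5]
opening: 0.558
finger_force: 93.3
t 57.92 tcp [ 0.4862 -0.3767  0.0259] head 88.93 tilt 0.18 open 47.7 grip 93.3 F [-1.9  1.8  6.5] q [-0.82  0.4   1.85 -0.    0.89 -0.81]
tool delta [ 0.0017 -0.      0.0044] spin -0.03
time: 58.33
eef_pos: [0.4886, -0.3788, 0.1546]
tcp_rot: [0.714, 0.7, -0.0, 0.008]
contact_force: [2.2, -3.0, -4.6]
opening: 0.556
finger_force: 96.0
time: 59.33
eef_pos: [0.5554, -0.1229, 0.1441]
tcp_rot: [0.714, 0.7, -0.001, -0.001]
contact_force: [-0.6, -0.3, -8.6]
opening: 0.56
finger_force: 95.5
t 59.33 tcp [ 0.5554 -0.1229  0.1441] head 88.87 tilt 0.13 open 47.9 grip 95.5 F [-0.6 -0.3 -8.6] q [-0.4   0.14  1.91 -0.    1.09 -0.38]
tool delta [1.000e-04 2.300e-03 1.131e-01] spin -0.09
```

```bash
H="python3 -m handwheel"
$H '[[[0.04,-0.0012,0.0012,0.03,0],[0.04,0,0,0.03,0],[0.04,0,0,0.02,0],[0.04,0,0,0.014,0],[0.04,0,0,0.007,0],[0.04,0,0,0.004,0],[0.04,0,0,0.002,0],[0.04,0,0,0,0],[0.04,0,0,0,0],[0.04,0,0,0,0]]]'
python3 -c "
from h import *
go(crate(0,-.106)[0],crate(0,-.106)[1]-.0015,.0345,88.96)"
```

```text
time: 60.17
eef_pos: [0.5586, -0.1241, 0.0397]
tcp_rot: [0.714, 0.7, 0.001, 0.001]
contact_force: [-0.0, 0.5, -7.3]
opening: 0.559
finger_force: 95.4
t 60.17 tcp [ 0.5586 -0.1241  0.0397] head 88.92 tilt 0.15 open 47.8 grip 95.4 F [-0.   0.5 -7.3] q [-0.4   0.3   1.95 -0.    0.89 -0.38]
tool delta [-0.0002 -0.0012  0.0052] spin -0.04
```

Lower the rest, release, retreat toward the bin side and check everything.

```bash
H="python3 -m handwheel"
$H '[[[0.04,0,0,0.003,0],[0.04,0,0,0.0025,0],[0.04,0,0,0,0],[0.064,0,0,0,0],[0.064,0,0,0,0],[0.064,0,0,0,0],[0.064,0,0,0,0],[0.064,0,0,-0.02,0],[0.064,0,0,-0.04,0],[0.064,0,0,-0.04,0],[0.064,0,0,-0.04,0]]]'
$H '[[[0.064,-0.035,0,0,0],[0.064,-0.035,0,0,0],[0.064,-0.035,0,0,0],[0.064,-0.035,0,0,0],[0.064,-0.035,0,0,0],[0.064,-0.035,0,0,0],[0.064,-0.035,0,0,0],[0.064,0,0,0,0],[0.064,0,0,0,0],[0.064,0,0,0,0],[0.064,0,0,0,0],[0.064,0,0,0,0]]]'
python3 - <<'E'
from h import *
go(.5,-.3,.2)
import bl
I=viewer.read_camera('top')
for d in viewer.outline_of('top','plate1'):
    ys,xs=np.nonzero(d['mask']); print('plate',round(d['confidence'],2),len(xs),toworld('top',xs.mean(),ys.mean(),.06)[:2].round(3))
for d in viewer.pinpoint('top','offcut')[:2]: print('off',d['confidence'],toworld('top',d['xy'][0]*512,d['xy'][1]*384,.004)[:2].round(3))
J=cv2.imread('pics/t4raw.png'); a=cv2.cvtColor(I,6).astype(int)
# profile of brightness along crate y at x=+45 mm, z=.054 for plates (position, lean)
for x in(.045,-.045):
    for yc in(-.07,0,.07):
        Y=np.arange(-14,15,1)/1000; P=np.array([crate(x,yc+y,.054) for y in Y]); uv=proj('top',P).astype(np.float32)
        g=cv2.remap(I,uv[None,:,0],uv[None,:,1],1)[0]; s=(g.min(1)).astype(float)-120; s[s<0]=0; print(x,yc,'plate y err mm',round((s*Y).sum()/s.sum()*1000,1))
E
```

```text
time: 61.08
eef_pos: [0.5574, -0.1235, 0.1744]
tcp_rot: [0.714, 0.7, -0.0, -0.0]
contact_force: [1.1, 0.0, 0.0]
opening: 0.747
finger_force: 0.0
time: 62.08
eef_pos: [0.5533, -0.3672, 0.1729]
tcp_rot: [0.713, 0.701, 0.0, -0.0]
contact_force: [0.1, 0.9, 0.5]
opening: 0.75
finger_force: 0.0
t 62.08 tcp [ 0.5533 -0.3672  0.1729] head 89.02 tilt 0.01 open 64.0 grip 0.0 F [0.1 0.9 0.5] q [-0.74  0.31  1.65  0.    1.18 -0.72]
tool delta [ 0.0662 -0.0545 -0.0271] spin None
top 0.86 275 [ 0.56  -0.128] [ 0.5576 -0.1225]
top 0.77 315 [ 0.561 -0.054] [ 0.5595 -0.0522]
top 0.75 295 [0.563 0.018] [0.5608 0.0183]
scene 0.6 164 [0.557 0.002] [0.5593 0.0135]
scene 0.48 108 [ 0.556 -0.072] [ 0.5552 -0.0668]
plate 0.75 445 [0.194 0.298]
plate 0.74 209 [ 0.555 -0.016]
plate 0.59 134 [0.559 0.052]
plate 0.58 535 [0.321 0.521]
plate 0.54 213 [ 0.554 -0.086]
off 0.63 [ 0.338 -0.326]
0.045 -0.07 plate y err mm -1.7
0.045 0 plate y err mm -0.2
0.045 0.07 plate y err mm -0.1
-0.045 -0.07 plate y err mm -2.2
-0.045 0 plate y err mm -0.5
-0.045 0.07 plate y err mm 0.0
```

```bash
python3 -c "
from plant import sign_off
print(sign_off())"
```

```text
the job is handed in; nothing more can be done
None
```

I handed the job in at about 62 s of the 210 s allowed; it gave no verdict, but my last camera check showed the offcut in the bin, the three fitting plates in the guides and the three blanks in separate compartments. The second plate jammed once, with up to about 66 N at the wrist, and I re-gripped it on the bench before seating it. I did not re-check the two wrong-width plates in the rack or the tools at the end, though the arm was never meant to touch them.

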